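Release the hidden catch, raise the cam unit's hood and set the cam

TASK

Open the cam unit: its hood has already sprung up a little but is still held by a sprung safety catch hidden under the raised front edge, so reach under that edge, push the catch aside to the unit's left and lift the hood past the catch, right up until it stays fully open by itself. Then turn the cam inside by its bar until its high point presses squarely on the sprung follower's roller, and let go so that it stays there. Do not shift or knock over the spray can, the glue bottle or the parts tub standing round the unit.

Things in the scene. Friction and masses are not known exactly. Their poses are not given: they have to be found in the camera images.
- cam_unit: grey cam unit fixed to the bench: open-topped housing, 142 x 150 mm, under a hinged hood. Origin on the bench top at the unit's middle; x to its rear, y to its left, z up; the front (-x) faces the robot. Front wall's outer face x = -47 mm, side walls' y = +-70 mm, tops at z = 65 mm; rear wall x = 80 to 85 mm, top 77 mm. Walls 5 mm
- hood_hinge (a point): middle of the hood's hinge axis, at unit x = 85 mm, z = 85 mm; the axis runs along y. The hood is a flat sheet: 185 mm from hinge axis to front edge, 164 mm wide, underside in the plane of the hinge axis, 4 mm thick, 16 mm side skirts, a lip turned 9 mm down at the front
- hood (a joint): hood angle, rad: 0 as found (sprung up, sloping up 0.20 rad to the front), grows as it opens, stop at 1.65 (leaning back past upright). While caught it lifts only 0.03; lift it past 0.13 with the catch held aside, then the catch may go. Gas-sprung: needs about 1 N at the front edge, falls back if let go below about 0.8, swings open by itself from 1.0 on
- lip_edge (a point): middle of the lower edge of the hood's front lip, at unit x = -98 mm, z = 113 mm as found; moves with the hood. Below it the space is open down to the bench; the front wall is 50 mm behind it
- catch_tab (a point): middle of the right-hand face of the catch's finger tab (the face to push), under the hood. Tab: upright plate, unit x = -94 to -50, y = 17.5 to 22.5, z = 35 to 105 mm at rest. Its tongue reaches 15 mm right, over a striker foot and leg of the hood, only at x = -64 to -50 mm, z above 88 mm, y down to -8 mm; right of the tab, ahead of x = -65 mm, all is free for fingers
- catch (a joint): how far the catch is pushed to the unit's left (+y), in m: 0 at rest, engaged; it frees the hood from 0.010 on; stop at 0.016. Its spring pushes back with 2.6 N at rest, 6 N at the stop
- bar_grip (a point): grip point on the cam's turning bar, on the cam's upright axis (unit x = 17, y = 0, z = 62 mm), inside under the hood. Bar: 14 mm wide, 44 mm long in line with the lobe, z = 42 to 72 mm; cam plate below it at z = 26 to 38 mm, follower guide up to 41 mm. Walls are 58 mm or more from the axis. The point's y axis points along the bar to the lobe
- cam (a joint): cam angle, rad, about its upright axis, counter-clockwise from above positive; 0 = the lobe's high point, 34 mm from the axis, squarely at the follower's roller (to the unit's left, +y). Starts between -1.5 and -0.7 (lobe turned towards the hinge); friction of 0.1 N m keeps it where it is left
- follower (a joint): how far the sprung roller at the left wall inside is pushed outwards, in m: 0 at rest (25 mm from the cam axis), 0.009 with the cam's high point squarely on it; spring 3 to 5 N
- spray_can: dark green spray can, 52 mm diameter, 181 mm tall, loose, close to the left of the unit; origin in the middle of its foot
- glue_bottle: white glue bottle with a red tip, 56 mm wide, 129 mm tall, loose, close to the right of the unit's rear; origin in the middle of its foot
- bar_tub: small white open tub, 71 mm diameter, 38 mm high, loose, close to the left of the unit's rear, behind the can; origin in the middle of its foot
Things that resemble listed ones, but are neither listed nor needed, are in the scene too. What is shaped like the bar_tub but black is not meant.

How it is judged:
On the way, in this order (a step that is already met when the one before it is completed fails the run):
1. the catch is pushed aside under the hood's front edge (value of joint catch above 0.009 m), for 0.1 s.
2. the hood is fully open (value of joint hood above 1.45 rad), for 0.2 s.
3. the cam's high point presses on the follower (value of joint cam between -0.18 and 0.18 rad and value of joint follower above 0.0075 m), for 0.2 s.
At the end, for the whole second after the job is handed in: The hood stands fully open by itself (past 1.45 rad), the cam's high point is on the roller (within 0.18 rad, follower pushed in by more than 7.5 mm), and the can, bottle and tub stand upright within 30 mm of where they were (all of step 3 and value of joint hood above 1.45 rad and distance of each of spray_can, glue_bottle, bar_tub from where it was at the start of the episode below 0.03 m and angle between each of spray_can, glue_bottle, bar_tub's own z axis and vertical below 0.2 rad); the robot touches nothing.
It fails at once if the spray can is knocked or shifted (distance of spray_can from where it was at the start of the episode above 0.03 m or angle between spray_can's own z axis and vertical above 0.4 rad).
It fails at once if the glue bottle is knocked or shifted (distance of glue_bottle from where it was at the start of the episode above 0.03 m or angle between glue_bottle's own z axis and vertical above 0.4 rad).
It fails at once if the parts tub is knocked or shifted (distance of bar_tub from where it was at the start of the episode above 0.03 m or angle between bar_tub's own z axis and vertical above 0.4 rad).
It also fails if it takes over 51 s, if anything falls off the work surface, if the arm or the gripper's body presses on something with over 40 N, if the wrist force passes 120 N, or if a joint passes its speed limit or range.

ROBOT

A 7-joint arm with a two-finger parallel gripper is mounted at the origin on a cart in front of the work surface, level with it; the furniture and walls round the work are solid. World frame = base frame: x ahead of the robot, y to its left, z up, the work surface at z = 0. Lengths are in m, angles in rad, forces in N, time in s.
With the tool pointing down it reaches from about 0.425 to 0.875 m from the base axis. Payload 4.7 kg.
Tool frame: the origin (TCP) lies on the centre line of the jaws, within the pads' length; the fingertips stand 14 mm ahead of it and the grasp point (between the pads) lies 5 mm behind it; z points along the fingers, y is the line along which they close (so a half turn about z gives the same grasp; the last joint's range is limited). The gripper opens to 87 mm and grips with 3 to 60 N. Pads are 19 mm wide; open, the fingers measure 117 mm over their backs; the gripper's body (75 mm by 190 mm) begins 51 mm behind the grasp point.
Start: joints at [-1.096, 0.321, -0.07, 1.45, 0.023, 1.371, -0.057], TCP at [0.289, 0.582, 0.237] pointing down, gripper open.
Joint ranges: [-2.86, 2.86], [-0.3, 2.09], [-1.38, 1.24], [0.06, 2.45], [-1.56, 4.7], [0.09, 2.05], [-2.69, 2.69]. Speed limits (rad/s): [2.57, 2.57, 3.14, 3.14, 3.14, 3.14, 3.14].

INTERFACE

Orientations are given as a rotation vector (axis times angle).
In Python, from bench import * gives the robot as it stands.
- The arm moves only by the shell command python3 -m jog 'ROWS' [FORCE]. ROWS is JSON, a list of rows, each an object of numbers: "claw": the finger opening in mm, from 0 to 87; "dx", "dy", "dz": the shift along the tool's x, y, z in mm; "spin": the turn about the tool's z in degrees. In form: [{"claw": .., "dx": .., "dy": .., "dz": .., "spin": ..}, ...]. A call has 1 to 20 rows; each row is the pose to reach, as a shift and turn from the pose commanded when the call began, along the tool's axes at that moment; what a row does not reach only later rows make up. A row lasts 1/12 s, in which the tool goes at most 41.7 mm and 7.16 degrees, less where a joint would pass 70% of its speed; a pose out of reach is approached as far as the arm can. A call with a gripper value outside its range is refused whole. The fingers move at their own pace and stop on an object; FORCE is the grip in N (left out, the last holds). Time passes only in rows, so rows that repeat a pose let the fingers close. It gives the time, the measured TCP pose, the force, the opening and the grip force at its end, in the units of the state.
- get_state(): the state, without advancing time (a new reading comes with each control period).
- get_image(name): name is "scene" or "side" or "wrist"; returns a dict with "frame" (420x560x3 uint8, red, green, blue), "depth" (420x560 float32, m along the optical axis (not along the pixel's ray), 0 where there is no reading), "K" (3x3 intrinsics, pixels), "distortion" ([k1, k2, p1, p2, k3] as OpenCV has them; the pictures are not rectified), "T" (4x4, takes a point from camera to world coordinates); the wrist camera has in their place "mount" (4x4, takes a point from camera to tool coordinates, whose origin is the TCP and whose axes are the flange's). Camera axes: x right, y down, z forward; pixel columns grow to the right and rows downward; lengths in m; the calibration is good to about 2 mm. A picture is of the moment at which its call begins: read the wrist's pose just before it.
- close_job(): hands the job in; it is judged then, once.
The state is a dict: "time": time; "joint_positions": joint angles; "qd": joint speeds; "joint_torque": joint torques, N m; "position": TCP position; "tool_rot": TCP orientation; "ft_force": force on the tool from outside, world axes, zero at the start; "torque": the same for the moment, N m; "grip_width": opening from 0.0 (shut) to 1.0 (fully open); "grip_force": force on a finger pad.
Only numpy, scipy, OpenCV 4.12 (cv2) and the standard library are available. Lean on these libraries where they do the work, as an engineer would, in place of code of your own. Each camera call takes 0.05 s, during which the arm holds its last target. There are 200 camera calls.

## Working session

There is one attempt and no reset: what is moved stays moved. The work goes in short steps, Python scripts to look and compute and a shell command to move; the robot and the scene stay as the last step left them, time stands still between calls to the robot, and variables do not carry over. Pictures are saved under pics/ and viewed, at most 10 in all, crops included, and the job is handed in when it is done.

```bash
ls; mkdir -p pics; python3 - <<'E'
from bench import *
import cv2,numpy as np
s=get_state();print(s)
for n in("scene","side"):
    d=get_image(n);cv2.imwrite(f"pics/{n}0.png",d["frame"][:,:,::-1]);np.savez(f"{n}0.npz",**d);print(n,d["K"],d["distortion"],d["T"])
E
```

```text
pics
{'time': 0.0, 'joint_positions': array([-1.09589091,  0.32184123, -0.07011793,  1.45164626,  0.02260076,
        1.37077723, -0.05690549]), 'qd': array([-0.0007477 , -0.0001998 ,  0.00076202, -0.00066854,  0.00040837,
        0.00038056, -0.00156883]), 'joint_torque': array([-1.33203953e-04, -4.91287780e+01, -4.03677206e-01, -3.12541258e+01,
       -6.38577249e-02,  4.34627803e-02,  1.73637741e-04]), 'position': array([0.28883385, 0.58173362, 0.23546432]), 'tool_rot': array([-7.17279125e-01, -3.05825625e+00,  2.90925055e-03]), 'ft_force': array([ 0.16348327, -1.10242216, -0.01940923]), 'torque': array([-0.00278547,  0.00022197,  0.00220512]), 'grip_force': 0.0, 'grip_width': 1.0003639088776541}
scene [[424.41751393   0.         281.12060262]
 [  0.         424.41751393 210.53243354]
 [  0.           0.           1.        ]] [-0.01871837  0.          0.          0.          0.        ] [[ 0.48670726  0.60163688 -0.63336333  1.08779228]
 [ 0.87355424 -0.33881921  0.34943459 -0.18419225]
 [-0.00436293 -0.72334958 -0.69046821  0.72694233]
 [ 0.          0.          0.          1.        ]]
side [[396.91310429   0.         277.86425369]
 [  0.         396.91310429 214.90315181]
 [  0.           0.           1.        ]] [-0.11316318  0.          0.          0.          0.        ] [[-0.92299774  0.24280346 -0.29853251  0.75276346]
 [ 0.38476323  0.57084541 -0.72532253  0.80671177]
 [-0.00569491 -0.78433539 -0.62031086  0.6839935 ]
 [ 0.          0.          0.          1.        ]]
```

View pics/scene0.png

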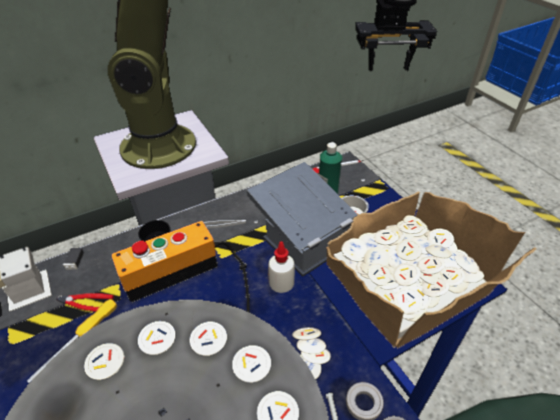

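View pics/side0.png

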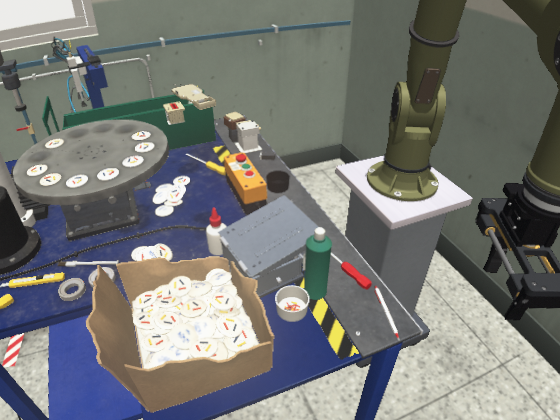

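Scene picture: hood at (315,208), can at (330,167), white tub behind it at (355,203), glue bottle at (281,270). Side picture: hood at (270,237), can (317,263), white tub (292,302), bottle (216,232). There is also a black tub at (278,180), which is the decoy. Next I fit the hood plane and the pose of each object from depth.

```bash
cat > h.py <<'E'
import numpy as np,cv2
def cloud(d,T=None):
    h,w=d["depth"].shape
    u,v=np.meshgrid(np.arange(w),np.arange(h))
    p=cv2.undistortPoints(np.stack([u,v],-1).reshape(-1,1,2).astype(float),d["K"],d["distortion"]).reshape(h,w,2)
    c=np.dstack([p,np.ones((h,w))])*d["depth"][...,None]
    T=d["T"] if T is None else T
    return c@T[:3,:3].T+T[:3,3]
E
python3 - <<'E'
from h import *
seeds={"scene":(315,205),"side":(265,235)}
for n in seeds:
    d=dict(np.load(n+"0.npz"));P=cloud(d);u,v=seeds[n]
    S=P[v-12:v+12,u-15:u+15].reshape(-1,3)
    for k in range(3):
        c=S.mean(0);nn=np.linalg.svd(S-c,full_matrices=False)[2][2];nn*=np.sign(nn[2])
        m=(abs((P-c)@nn)<.004)&(d["depth"]>0)&(np.linalg.norm(P-c,axis=2)<.2)
        m=cv2.morphologyEx(m.astype(np.uint8),cv2.MORPH_OPEN,np.ones((3,3)))
        l=cv2.connectedComponents(m)[1];m=l==l[v,u];S=P[m]
    print(n,"n",nn,"tilt",np.arccos(nn[2]),"cnt",m.sum())
    f=-nn*np.array([1,1,0]);f=np.array([nn[0],nn[1],0]);f/=np.linalg.norm(f)  # horizontal dir, downslope (to rear)
    ex=np.cross(np.cross(nn,f),nn);ex/=np.linalg.norm(ex);ey=np.cross(nn,ex)
    q=np.c_[(S-c)@ex,(S-c)@ey].astype(np.float32)
    r=cv2.minAreaRect(q);print("rect",r,"yaw",np.arctan2(f[1],f[0]))
    B=cv2.boxPoints(r);W=c+B[:,:1]*ex+B[:,1:]*ey;print(W.round(4))
    hsv=cv2.cvtColor(d["frame"],cv2.COLOR_RGB2HSV)
    near=(np.linalg.norm(P[...,:2]-c[:2],axis=2)<.25)&(d["depth"]>0)
    H,Sx,V=cv2.split(hsv)
    for nm,mm in dict(can=(H>60)&(H<95)&(Sx>100)&(P[...,2]>.03),white=(Sx<40)&(V>150)&(P[...,2]>.015),red=((H<8)|(H>172))&(Sx>150)&(P[...,2]>.06)).items():
        k,l,st,ce=cv2.connectedComponentsWithStats((mm&near).astype(np.uint8))
        for i in range(1,k):
            if st[i,4]>25:
                Q=P[l==i];print(nm,ce[i].round(),st[i,4],np.percentile(Q,3,axis=0).round(3),np.percentile(Q,97,axis=0).round(3))
E
```

```text
scene n [0.19546196 0.0285812  0.98029472] tilt 0.1988483754204041 cnt 5086
rect ((-0.002778269350528717, 0.004182383418083191), (0.19161264598369598, 0.16490313410758972), 0.7040218114852905) yaw 0.14519487679373333
[[0.4147 0.2495 0.126 ]
 [0.4405 0.0867 0.1256]
 [0.626  0.1162 0.0878]
 [0.6002 0.279  0.0882]]
can [331. 168.] 587 [0.448 0.27  0.074] [0.481 0.306 0.158]
white [332. 145.] 42 [0.448 0.286 0.176] [0.465 0.301 0.183]
white [381. 255.] 3445 [0.633 0.206 0.035] [0.761 0.367 0.088]
white [346. 221.] 55 [0.593 0.227 0.087] [0.604 0.255 0.092]
white [314. 241.] 65 [0.608 0.138 0.088] [0.619 0.166 0.092]
white [282. 267.] 328 [0.598 0.054 0.057] [0.639 0.097 0.076]
red [281. 253.] 183 [0.608 0.065 0.088] [0.627 0.086 0.127]
side n [-0.14888837 -0.53433461  0.83205696] tilt 0.5879905906610998 cnt 438
rect ((0.001054089516401291, -0.005033016204833984), (0.2497296780347824, 0.0805121436715126), 54.28535842895508) yaw -1.842545846990589
[[0.4571 0.3088 0.1743]
 [0.3972 0.269  0.138 ]
 [0.5599 0.0977 0.0571]
 [0.6198 0.1375 0.0934]]
can [318. 264.] 1019 [0.438 0.292 0.036] [0.478 0.319 0.159]
white [265. 235.] 4678 [0.437 0.09  0.052] [0.626 0.268 0.127]
white [298. 260.] 58 [0.463 0.235 0.061] [0.512 0.272 0.094]
white [215. 307.] 3763 [0.629 0.212 0.044] [0.748 0.395 0.089]
white [291. 300.] 471 [0.49  0.287 0.016] [0.555 0.355 0.04 ]
red [214. 218.] 115 [0.605 0.074 0.088] [0.624 0.089 0.126]
```

The hood fit checks out: tilt is 0.199 and the front edge is at z = 126 mm. The jog only shifts the tool and spins it about its z axis, so I need to know how the tool behaves at the edge of its reach, and whether it tilts there. I test that in free space and cross-check the unit pose from the side camera.

```bash
python3 - <<'E'
from h import *
d=dict(np.load("side0.npz"));H,S,V=cv2.split(cv2.cvtColor(d["frame"],cv2.COLOR_RGB2HSV))
T=d["T"];P=cloud(d)
n=np.array([0.1955,0.0286,0.9803]);c0=np.array([0.5204,0.1828,0.1069])
m=(abs((P-c0)@n)<.02)&(np.linalg.norm(P-c0,axis=2)<.16)&(S<60)&(V>70)&(d["depth"]>0)
m=cv2.morphologyEx(m.astype(np.uint8),cv2.MORPH_OPEN,np.ones((3,3)))
v,u=np.nonzero(m);q=cv2.undistortPoints(np.c_[u,v].reshape(-1,1,2).astype(float),d["K"],d["distortion"]).reshape(-1,2)
r=np.c_[q,np.ones(len(q))]@T[:3,:3].T;o=T[:3,3];t=((c0-o)@n)/(r@n);W=o+r*t[:,None]
for n_,A in(("ray",W),("depth",P[m>0])):
    yaw=.155;ex=np.array([np.cos(yaw),np.sin(yaw)]);ey=np.array([-ex[1],ex[0]])
    R=cv2.minAreaRect(A[:,:2].astype(np.float32));print(n_,len(A),R);print(cv2.boxPoints(R))
    print(np.percentile((A[:,:2]-[.522,.1828])@ex,[1,99]),np.percentile((A[:,:2]-[.522,.1828])@ey,[1,99]), ((A-c0)@n).mean())
E
python3 -m jog '[{"dy":40},{"dy":80},{"dy":120},{"dy":160},{"dy":200},{"dy":240},{"dy":280},{"dy":320},{"dy":360},{"dy":360}]'
python3 -c "
from bench import *
s=get_state();print(s['joint_positions'],s['position'],s['tool_rot'])"
```

```text
ray 5174 ((0.5491170287132263, 0.18833860754966736), (0.25088176131248474, 0.20996657013893127), 4.630987167358398)
[[0.41560954 0.2828513 ]
 [0.4325618  0.07357021]
 [0.6826245  0.09382591]
 [0.66567224 0.30310702]]
[-0.09288265  0.14720598] [-0.08954395  0.09221326] -9.143529426729659e-18
depth 5174 ((0.5435928702354431, 0.1855972856283188), (0.21393078565597534, 0.24780932068824768), 85.17424774169922)
[[0.4111289  0.08943464]
 [0.6580598  0.0685875 ]
 [0.67605686 0.28175992]
 [0.42912596 0.30260706]]
[-0.0919113  0.1435372] [-0.1077708   0.08095178] -0.0005364918423262947
[-1.09592311  0.32170951 -0.07010564  1.45153234  0.022645    1.37080344
 -0.05690365] [0.28885523 0.58177405 0.23560699] [-7.17256812e-01 -3.05835835e+00  2.58631749e-03]$[0]: bad value
```

```bash

python3 -m jog '[{"claw":30,"dx":0,"dy":40,"dz":0,"spin":0},{"claw":0,"dx":0,"dy":80,"dz":0,"spin":0},{"claw":0,"dx":0,"dy":120,"dz":0,"spin":0},{"claw":0,"dx":0,"dy":160,"dz":0,"spin":0},{"claw":0,"dx":0,"dy":200,"dz":0,"spin":0},{"claw":0,"dx":0,"dy":240,"dz":0,"spin":0},{"claw":0,"dx":0,"dy":280,"dz":0,"spin":0},{"claw":0,"dx":0,"dy":320,"dz":0,"spin":0},{"claw":0,"dx":0,"dy":360,"dz":0,"spin":0},{"claw":0,"dx":0,"dy":360,"dz":0,"spin":0}]'
python3 -c "
from bench import *
s=get_state();print(s['joint_positions'],s['position'],s['tool_rot'])"
```

```text
time: 0.93
position: [0.3999, 0.8429, 0.2173]
tool_rot: [-0.688, -3.036, -0.04]
ft_force: [-4.9, 2.3, -1.4]
grip_width: 0.324
grip_force: 0.0
[-1.1418298   1.20497266 -0.06444599  0.05800322  0.02914762  1.85915206
 -0.03084645] [0.39985001 0.84291756 0.21729812] [-0.68838263 -3.03624174 -0.03980294]
```

```bash

python3 -m jog '[{"claw":0,"dx":0,"dy":-60,"dz":0,"spin":0},{"claw":0,"dx":0,"dy":-60,"dz":0,"spin":0},{"claw":0,"dx":0,"dy":-60,"dz":0,"spin":0},{"claw":0,"dx":0,"dy":-60,"dz":0,"spin":0},{"claw":0,"dx":0,"dy":-60,"dz":0,"spin":0}]'
python3 -c "
from bench import *
s=get_state();print(s['joint_positions'],s['position'],s['tool_rot'])"
```

```text
time: 1.35
position: [0.3848, 0.7808, 0.2215]
tool_rot: [0.716, 3.054, 0.034]
ft_force: [0.5, -0.8, 0.6]
grip_width: 0.021
grip_force: 0.0
[-1.14289328  0.84309186 -0.00225019  0.69760962  0.00237785  1.57851261
 -0.0341139 ] [0.38475442 0.78083939 0.2214941 ] [0.71591136 3.05356002 0.03421086]
```

The commanded pose does keep the small tilt picked up at the reach limit, so tilt can be built up there. I check how much each push gives.

```bash

python3 -m jog '[{"claw":0,"dx":0,"dy":1000,"dz":0,"spin":0},{"claw":0,"dx":0,"dy":1000,"dz":0,"spin":0},{"claw":0,"dx":0,"dy":1000,"dz":0,"spin":0},{"claw":0,"dx":0,"dy":1000,"dz":0,"spin":0},{"claw":0,"dx":0,"dy":1000,"dz":0,"spin":0},{"claw":0,"dx":0,"dy":1000,"dz":0,"spin":0}]'
cat > st.py <<'E'
from bench import *
from scipy.spatial.transform import Rotation as R
import numpy as np
np.set_printoptions(precision=3,suppress=True)
s=get_state();M=R.from_rotvec(s['tool_rot']).as_matrix()
print(s['time'],s['joint_positions'],s['position'],'\n',M.tolist() and np.round(M,3),'F',s['ft_force'])
E
python3 st.py
```

```text
time: 1.85
position: [0.427, 0.8571, 0.1858]
tool_rot: [0.714, 3.045, 0.088]
ft_force: [-0.4, -0.4, 0.2]
grip_width: 0.008
grip_force: 0.0
1.85 [-1.153  1.251  0.614  0.058 -0.603  1.785 -0.008] [0.427 0.857 0.186] 
 [[-0.896  0.444  0.025]
 [ 0.445  0.894  0.052]
 [ 0.     0.058 -0.998]] F [-0.381 -0.402  0.229]
```

```bash

python3 -m jog '[{"claw":0,"dx":0,"dy":1000,"dz":0,"spin":0},{"claw":0,"dx":0,"dy":1000,"dz":0,"spin":0},{"claw":0,"dx":0,"dy":1000,"dz":0,"spin":0},{"claw":0,"dx":0,"dy":1000,"dz":0,"spin":0},{"claw":0,"dx":0,"dy":1000,"dz":0,"spin":0},{"claw":0,"dx":0,"dy":1000,"dz":0,"spin":0}]'
python3 st.py
```

```text
time: 2.35
position: [0.4386, 0.8815, 0.1473]
tool_rot: [0.71, 3.031, 0.154]
ft_force: [0.1, 0.1, 0.4]
grip_width: 0.005
grip_force: 0.0
2.35 [-1.159  1.307  1.073  0.057 -1.059  1.705  0.004] [0.439 0.881 0.147] 
 [[-0.896  0.442  0.046]
 [ 0.444  0.891  0.09 ]
 [-0.001  0.102 -0.995]] F [0.132 0.149 0.371]
```

```bash

python3 -m jog '[{"claw":0,"dx":0,"dy":1000,"dz":-600,"spin":0},{"claw":0,"dx":0,"dy":1000,"dz":-600,"spin":0},{"claw":0,"dx":0,"dy":1000,"dz":-600,"spin":0},{"claw":0,"dx":0,"dy":1000,"dz":-600,"spin":0},{"claw":0,"dx":0,"dy":1000,"dz":-600,"spin":0},{"claw":0,"dx":0,"dy":1000,"dz":-600,"spin":0},{"claw":0,"dx":0,"dy":1000,"dz":-600,"spin":0},{"claw":0,"dx":0,"dy":1000,"dz":-600,"spin":0}]'
python3 st.py
```

```text
time: 3.02
position: [0.431, 0.8675, 0.2458]
tool_rot: [0.707, 3.019, 0.218]
ft_force: [0.6, 0.6, 1.3]
grip_width: 0.005
grip_force: 0.0
3.0167 [-1.161  1.208  1.195  0.057 -1.177  1.768  0.006] [0.431 0.868 0.246] 
 [[-0.896  0.439  0.064]
 [ 0.444  0.887  0.129]
 [-0.     0.144 -0.99 ]] F [0.567 0.642 1.314]
```

Each push at the limit adds outward tilt, in the azimuth the arm is pushing. The tilt has to face the unit's +x (about 9°), so before I push out in that direction I check that the space there is free.

```bash
python3 - <<'E'
from h import *
from bench import get_state
A=[]
for n in("scene","side"):
    d=dict(np.load(n+"0.npz"));P=cloud(d);A.append(P[d["depth"]>0])
A=np.vstack(A)
for lo,hi in((.05,.15),(.15,.25),(.25,.4),(.4,.7)):
    g=np.zeros((8,9),int)
    m=(A[:,2]>lo)&(A[:,2]<hi)&(A[:,0]>.3)&(A[:,0]<1.1)&(A[:,1]>-.5)&(A[:,1]<.4)
    H=np.histogram2d(A[m,0],A[m,1],bins=[8,9],range=[[.3,1.1],[-.5,.4]])[0].astype(int)
    print(lo,hi);print(H)
d=dict(np.load("scene0.npz"))
# can/bottle/tub in unit frame
ex=np.array([np.cos(.155),np.sin(.155)]);ey=np.array([-ex[1],ex[0]])
for n,p in dict(can=(.456,.294),bottle=(.6165,.0755),tub=(.522,.321)).items():
    r=np.array(p)-[.522,.1828];print(n,r@ex,r@ey)
E
```

```text
0.05 0.15
[[ 375  821    0    0    0    0    0    0    0]
 [ 476  323  211 1387 1300  239 2043 2083  840]
 [ 672    0  166 1036  796   78 3362 2986   63]
 [ 562    0    0    0    0  936 1524 2893 3242]
 [  86    0    0    0    0    0 1546 3762 4377]
 [   0    0    0  550    0    0 1426 2612 2723]
 [   1    0    0  424    0    0    0    0    0]
 [   3    0  430  261  387    0    0    0    0]]
0.15 0.25
[[   0    0    0    0    0    0    0    0    0]
 [ 123    0    0    0    0    0    0  382  261]
 [ 229    0    0    0    0    0    0    0    0]
 [ 131  321 1606  977    0    0    0    0    0]
 [  98 3619 5804 5166 2174    0    0    0    0]
 [ 152  497 2091 5363 4942    0    3  256  743]
 [  99  495  618  833 1999    0    0    0    0]
 [  32  147  577  603  144    0    0    0    0]]
0.25 0.4
[[  0   0   0   0   0   0   0   0   0]
 [  0   0   0   0   0   0   0   0   0]
 [  0   0   0   0   0   0   0   0   0]
 [  0   0   0   0   0   0   0   0   0]
 [ 27 120   0   0   0   0   0   0   0]
 [442 344   0   0   0   0   0   0   0]
 [  1   0 133   0   0   0   0   0   0]
 [  0   0 169   0   0   0   0   0   0]]
0.4 0.7
[[   0    0    0    0    0    0    0    0    0]
 [   0    0    0    0    0    0    0    0    0]
 [   0    0    0    0    0    0    0    0    0]
 [   0    0    0    0    0    0    0    0    0]
 [   0    0    0    0    0    0    0    0    0]
 [  82    0    0    0    0    0    0    0    0]
 [   2    0  148    0    0    0    0    0    0]
 [   0    0  156 1305  939    0    0    0    0]]
can -0.048041693989924694 0.12005596877531093
bottle 0.076802105004226 -0.12060255663508898
tub 0.02133532972203602 0.13654319355299996
```

```bash

python3 -m jog '[{"claw":0,"dx":0,"dy":-40,"dz":-30,"spin":-7},{"claw":0,"dx":0,"dy":-80,"dz":-65,"spin":-14},{"claw":0,"dx":0,"dy":-115,"dz":-105,"spin":-21},{"claw":0,"dx":0,"dy":-150,"dz":-140,"spin":-28},{"claw":0,"dx":0,"dy":-180,"dz":-165,"spin":-35},{"claw":0,"dx":0,"dy":-180,"dz":-165,"spin":-35}]'
python3 st.py
```

```text
time: 3.52
position: [0.3551, 0.7175, 0.3603]
tool_rot: [-0.244, 3.053, 0.189]
ft_force: [-0.0, 0.6, 1.7]
grip_width: 0.005
grip_force: 0.0
3.5167 [-1.686  0.761  1.208  0.945 -0.769  1.663  0.928] [0.355 0.718 0.36 ] 
 [[-0.985 -0.162  0.063]
 [-0.153  0.98   0.128]
 [-0.082  0.117 -0.99 ]] F [-0.028  0.578  1.748]
```

```bash

python3 -m jog '[{"claw":0,"dx":-17,"dy":-36,"dz":-4,"spin":0},{"claw":0,"dx":-34,"dy":-72,"dz":-8,"spin":0},{"claw":0,"dx":-51,"dy":-108,"dz":-12,"spin":0},{"claw":0,"dx":-68,"dy":-144,"dz":-16,"spin":0},{"claw":0,"dx":-85,"dy":-180,"dz":-20,"spin":0},{"claw":0,"dx":-340,"dy":-717,"dz":-76,"spin":0},{"claw":0,"dx":-340,"dy":-717,"dz":-76,"spin":0},{"claw":0,"dx":-340,"dy":-717,"dz":-76,"spin":0},{"claw":0,"dx":-340,"dy":-717,"dz":-76,"spin":0},{"claw":0,"dx":-340,"dy":-717,"dz":-76,"spin":0},{"claw":0,"dx":-340,"dy":-717,"dz":-76,"spin":0},{"claw":0,"dx":-340,"dy":-717,"dz":-76,"spin":0},{"claw":0,"dx":-340,"dy":-717,"dz":-76,"spin":0},{"claw":0,"dx":-340,"dy":-717,"dz":-76,"spin":0},{"claw":0,"dx":-340,"dy":-717,"dz":-76,"spin":0},{"claw":0,"dx":-340,"dy":-717,"dz":-76,"spin":0},{"claw":0,"dx":-340,"dy":-717,"dz":-76,"spin":0},{"claw":0,"dx":-340,"dy":-717,"dz":-76,"spin":0},{"claw":0,"dx":-340,"dy":-717,"dz":-76,"spin":0},{"claw":0,"dx":-340,"dy":-717,"dz":-76,"spin":0}]'
python3 st.py
```

```text
time: 5.18
position: [0.7995, 0.0454, 0.3779]
tool_rot: [-0.217, 3.055, 0.183]
ft_force: [0.1, -2.2, 0.4]
grip_width: 0.004
grip_force: 0.0
5.1833 [-0.443  0.764  1.034  0.781 -0.803  1.801  1.913] [0.8   0.045 0.378] 
 [[-0.987 -0.145  0.065]
 [-0.136  0.983  0.124]
 [-0.082  0.113 -0.99 ]] F [ 0.08  -2.173  0.403]
```

```bash

python3 -m jog '[{"claw":0,"dx":-1000,"dy":-100,"dz":-150,"spin":0},{"claw":0,"dx":-1000,"dy":-100,"dz":-150,"spin":0},{"claw":0,"dx":-1000,"dy":-100,"dz":-150,"spin":0},{"claw":0,"dx":-1000,"dy":-100,"dz":-150,"spin":0},{"claw":0,"dx":-1000,"dy":-100,"dz":-150,"spin":0},{"claw":0,"dx":-1000,"dy":-100,"dz":-150,"spin":0},{"claw":0,"dx":-1000,"dy":-100,"dz":-150,"spin":0},{"claw":0,"dx":-1000,"dy":-100,"dz":-150,"spin":0},{"claw":0,"dx":-1000,"dy":-100,"dz":-150,"spin":0},{"claw":0,"dx":-1000,"dy":-100,"dz":-150,"spin":0}]'
python3 st.py
```

```text
time: 6.02
position: [0.9094, 0.0628, 0.3465]
tool_rot: [-0.228, 3.015, 0.185]
ft_force: [0.2, -0.6, 0.5]
grip_width: 0.007
grip_force: 0.0
6.0167 [-0.073  1.097  1.221  0.057 -1.331  1.916  1.655] [0.909 0.063 0.347] 
 [[-0.982 -0.156  0.102]
 [-0.143  0.981  0.13 ]
 [-0.12   0.113 -0.986]] F [ 0.204 -0.635  0.505]
```

```bash

python3 -m jog '[{"claw":0,"dx":-1000,"dy":-100,"dz":-150,"spin":0},{"claw":0,"dx":-1000,"dy":-100,"dz":-150,"spin":0},{"claw":0,"dx":-1000,"dy":-100,"dz":-150,"spin":0},{"claw":0,"dx":-1000,"dy":-100,"dz":-150,"spin":0},{"claw":0,"dx":-1000,"dy":-100,"dz":-150,"spin":0},{"claw":0,"dx":-1000,"dy":-100,"dz":-150,"spin":0},{"claw":0,"dx":-1000,"dy":-100,"dz":-150,"spin":0},{"claw":0,"dx":-1000,"dy":-100,"dz":-150,"spin":0},{"claw":0,"dx":-1000,"dy":-100,"dz":-150,"spin":0},{"claw":0,"dx":-1000,"dy":-100,"dz":-150,"spin":0},{"claw":0,"dx":-1000,"dy":-100,"dz":-150,"spin":0},{"claw":0,"dx":-1000,"dy":-100,"dz":-150,"spin":0},{"claw":0,"dx":-1000,"dy":-100,"dz":-150,"spin":0},{"claw":0,"dx":-1000,"dy":-100,"dz":-150,"spin":0},{"claw":0,"dx":-1000,"dy":-100,"dz":-150,"spin":0}]'
python3 st.py
```

```text
time: 7.27
position: [0.9551, 0.0635, 0.2786]
tool_rot: [-0.217, 2.978, 0.184]
ft_force: [-0.9, -0.8, -1.1]
grip_width: 0.007
grip_force: 0.0
7.2667 [-0.071  1.175  1.217  0.058 -1.33   1.801  1.664] [0.955 0.064 0.279] 
 [[-0.978 -0.153  0.14 ]
 [-0.134  0.982  0.133]
 [-0.157  0.111 -0.981]] F [-0.95  -0.824 -1.07 ]
```

```bash

python3 -m jog '[{"claw":0,"dx":-1000,"dy":-100,"dz":-400,"spin":0},{"claw":0,"dx":-1000,"dy":-100,"dz":-400,"spin":0},{"claw":0,"dx":-1000,"dy":-100,"dz":-400,"spin":0}]' >/dev/null; python3 st.py
python3 -m jog '[{"claw":0,"dx":-1000,"dy":-100,"dz":-400,"spin":0}]' >/dev/null; python3 st.py
python3 -m jog '[{"claw":0,"dx":-1000,"dy":-100,"dz":-400,"spin":0}]' >/dev/null; python3 st.py
```

```text
7.5167 [-0.067  1.157  1.217  0.058 -1.331  1.779  1.665] [0.962 0.06  0.298] 
 [[-0.972 -0.152  0.179]
 [-0.129  0.982  0.135]
 [-0.197  0.108 -0.975]] F [-0.574 -0.065  0.595]
7.6 [-0.065  1.149  1.217  0.058 -1.331  1.759  1.666] [0.969 0.059 0.307] 
 [[-0.966 -0.152  0.207]
 [-0.125  0.983  0.136]
 [-0.224  0.105 -0.969]] F [0.941 0.487 0.868]
7.6833 [-0.063  1.14   1.218  0.058 -1.332  1.736  1.666] [0.976 0.057 0.318] 
 [[-0.959 -0.151  0.239]
 [-0.121  0.983  0.137]
 [-0.255  0.103 -0.961]] F [-0.045 -0.536 -0.526]
```

```bash

for k in 1; do
python3 -m jog '[{"claw":0,"dx":-1000,"dy":-50,"dz":-200,"spin":0}]' >/dev/null
python3 -m jog '[{"claw":0,"dx":-1000,"dy":-50,"dz":-200,"spin":0}]' >/dev/null
python3 -m jog '[{"claw":0,"dx":-1000,"dy":-50,"dz":-200,"spin":0}]' >/dev/null
python3 -m jog '[{"claw":0,"dx":-1000,"dy":-50,"dz":-200,"spin":0}]' >/dev/null; python3 st.py
python3 -m jog '[{"claw":0,"dx":-1000,"dy":-50,"dz":-200,"spin":0}]' >/dev/null
python3 -m jog '[{"claw":0,"dx":-1000,"dy":-50,"dz":-200,"spin":0}]' >/dev/null
python3 -m jog '[{"claw":0,"dx":-1000,"dy":-50,"dz":-200,"spin":0}]' >/dev/null
python3 -m jog '[{"claw":0,"dx":-1000,"dy":-50,"dz":-200,"spin":0}]' >/dev/null; python3 st.py
done
```

```text
8.0167 [-0.068  1.125  1.219  0.058 -1.332  1.629  1.66 ] [1.011 0.062 0.344] 
 [[-0.924 -0.148  0.354]
 [-0.104  0.985  0.141]
 [-0.369  0.093 -0.925]] F [ 0.42  -0.939 -0.245]
8.35 [-0.07   1.098  1.219  0.058 -1.331  1.536  1.656] [1.038 0.064 0.385] 
 [[-0.875 -0.144  0.462]
 [-0.087  0.986  0.143]
 [-0.476  0.085 -0.876]] F [-0.188 -0.456  0.586]
```

Single-row calls add tilt fastest, and the tool now leans 29° towards the unit with its jaws across the unit. That is enough to get a finger under the lip. I move back to a point above the unit's front and look with the wrist camera.

```bash

python3 -m jog '[{"claw":40,"dx":520,"dy":122,"dz":-208,"spin":0},{"claw":40,"dx":520,"dy":122,"dz":-208,"spin":0},{"claw":40,"dx":520,"dy":122,"dz":-208,"spin":0},{"claw":40,"dx":520,"dy":122,"dz":-208,"spin":0},{"claw":40,"dx":520,"dy":122,"dz":-208,"spin":0},{"claw":40,"dx":520,"dy":122,"dz":-208,"spin":0},{"claw":40,"dx":520,"dy":122,"dz":-208,"spin":0},{"claw":40,"dx":520,"dy":122,"dz":-208,"spin":0},{"claw":40,"dx":520,"dy":122,"dz":-208,"spin":0},{"claw":40,"dx":520,"dy":122,"dz":-208,"spin":0},{"claw":40,"dx":520,"dy":122,"dz":-208,"spin":0},{"claw":40,"dx":520,"dy":122,"dz":-208,"spin":0},{"claw":40,"dx":520,"dy":122,"dz":-208,"spin":0},{"claw":40,"dx":520,"dy":122,"dz":-208,"spin":0},{"claw":40,"dx":520,"dy":122,"dz":-208,"spin":0},{"claw":40,"dx":520,"dy":122,"dz":-208,"spin":0}]'
python3 st.py
python3 - <<'E'
from bench import *
import cv2,numpy as np
s=get_state();d=get_image("wrist");cv2.imwrite("pics/w1.png",d["frame"][:,:,::-1]);np.savez("w1.npz",pos=s["position"],rot=s["tool_rot"],**d);print(d["mount"].round(3))
E
```

```text
time: 9.68
position: [0.5724, 0.1014, 0.3474]
tool_rot: [-0.169, 2.64, 0.179]
ft_force: [-0.2, -0.5, 0.3]
grip_width: 0.458
grip_force: 0.0
9.6833 [-0.882 -0.301  0.57   1.9    0.171  0.99   1.351] [0.572 0.101 0.347] 
 [[-0.875 -0.151  0.461]
 [-0.088  0.984  0.157]
 [-0.477  0.097 -0.874]] F [-0.171 -0.468  0.277]
[[-0.    -0.962 -0.271  0.074]
 [ 1.    -0.     0.001 -0.   ]
 [-0.001 -0.271  0.962 -0.148]
 [ 0.     0.     0.     1.   ]]
```

View pics/w1.png

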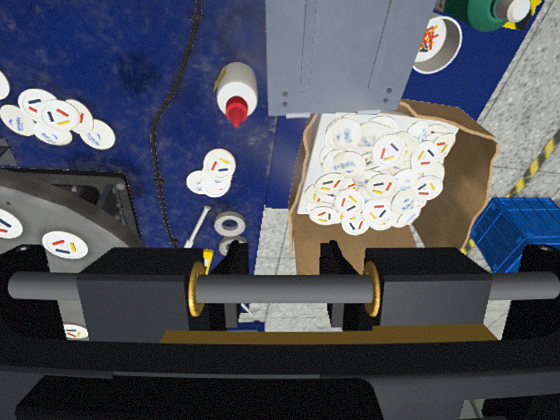

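The view from above shows the hood's rear edge at (340,100), the bottle at (237,95), the white tub at (435,45) and the can at (490,10). The tool stopped short of its target, so I keep going at a lower height.

```bash

python3 -m jog '[{"claw":40,"dx":147,"dy":19,"dz":21,"spin":0},{"claw":40,"dx":147,"dy":19,"dz":21,"spin":0},{"claw":40,"dx":147,"dy":19,"dz":21,"spin":0},{"claw":40,"dx":147,"dy":19,"dz":21,"spin":0},{"claw":40,"dx":147,"dy":19,"dz":21,"spin":0},{"claw":40,"dx":147,"dy":19,"dz":21,"spin":0},{"claw":40,"dx":147,"dy":19,"dz":21,"spin":0}]'
python3 st.py
```

```text
time: 10.32
position: [0.5176, 0.0994, 0.2816]
tool_rot: [-0.139, 2.664, 0.154]
ft_force: [-1.7, -2.4, 0.8]
grip_width: 0.462
grip_force: 0.0
10.3167 [-0.066 -0.302 -0.122  2.068 -0.104  0.894  1.528] [0.518 0.099 0.282] 
 [[-0.887 -0.124  0.445]
 [-0.072  0.989  0.132]
 [-0.457  0.085 -0.886]] F [-1.658 -2.371  0.78 ]
```

The inner reach limit is q2 = -0.3. A simple link model fitted to the recorded poses says about 22° of tilt works, entering from the unit's right with the gripper body above the hood. I trim the tilt at the inner limit and check the orange box's height and extent.

```bash

python3 -m jog '[{"claw":40,"dx":200,"dy":0,"dz":0,"spin":0}]' >/dev/null; python3 st.py
python3 -m jog '[{"claw":40,"dx":200,"dy":0,"dz":0,"spin":0}]' >/dev/null; python3 st.py
python3 - <<'E'
from h import *
for n in("scene","side"):
    d=dict(np.load(n+"0.npz"));P=cloud(d);H,S,V=cv2.split(cv2.cvtColor(d["frame"],cv2.COLOR_RGB2HSV))
    m=(H>8)&(H<22)&(S>150)&(d["depth"]>0)&(P[...,0]<.65)&(P[...,1]<.12)&(P[...,2]<.15)&(P[...,2]>.01)
    k,l,st,ce=cv2.connectedComponentsWithStats(m.astype(np.uint8));i=1+st[1:,4].argmax();Q=P[l==i]
    print(n,ce[i],np.percentile(Q,[2,98],axis=0).round(3)); 
    T=Q[Q[:,2]>np.percentile(Q[:,2],60)];print(cv2.boxPoints(cv2.minAreaRect(T[:,:2].astype(np.float32))).round(3))
E
```

```text
10.4 [-0.023 -0.301 -0.171  2.092 -0.161  0.882  1.574] [0.508 0.114 0.268] 
 [[-0.891 -0.152  0.428]
 [-0.091  0.983  0.161]
 [-0.445  0.104 -0.889]] F [-0.27   1.281  0.812]
10.4833 [-0.086 -0.302 -0.12   2.122 -0.112  0.866  1.528] [0.502 0.106 0.251] 
 [[-0.898 -0.133  0.42 ]
 [-0.081  0.987  0.14 ]
 [-0.433  0.092 -0.897]] F [-0.37  -0.184  0.014]
scene [166.19318182 257.32987968] [[ 0.447 -0.213  0.04 ]
 [ 0.511 -0.027  0.091]]
[[ 0.444 -0.215]
 [ 0.51  -0.215]
 [ 0.511 -0.023]
 [ 0.445 -0.023]]
side [246.17297297 182.30054054] [[ 0.447 -0.208  0.046]
 [ 0.51  -0.022  0.093]]
[[ 0.443 -0.212]
 [ 0.507 -0.213]
 [ 0.511 -0.023]
 [ 0.447 -0.021]]
```

```bash

python3 -m jog '[{"claw":30,"dx":200,"dy":0,"dz":0,"spin":0}]' >/dev/null
python3 -m jog '[{"claw":30,"dx":200,"dy":0,"dz":-60,"spin":0}]' >/dev/null;python3 st.py
python3 -m jog '[{"claw":30,"dx":200,"dy":0,"dz":-100,"spin":0}]' >/dev/null
python3 -m jog '[{"claw":30,"dx":200,"dy":0,"dz":-100,"spin":0}]' >/dev/null; python3 st.py
```

```text
10.65 [-0.089 -0.302 -0.128  2.17  -0.123  0.847  1.53 ] [0.485 0.109 0.223] 
 [[-0.91  -0.136  0.392]
 [-0.086  0.986  0.143]
 [-0.406  0.096 -0.909]] F [-0.688 -0.191 -0.503]
10.8167 [-0.089 -0.302 -0.134  2.198 -0.131  0.852  1.53 ] [0.469 0.11  0.205] 
 [[-0.923 -0.135  0.361]
 [-0.089  0.986  0.143]
 [-0.375  0.1   -0.921]] F [-0.57  -0.502  1.112]
```

```bash

python3 -m jog '[{"claw":30,"dx":-2,"dy":-31,"dz":9,"spin":0},{"claw":30,"dx":-3,"dy":-61,"dz":18,"spin":0},{"claw":30,"dx":-3,"dy":-61,"dz":18,"spin":0},{"claw":30,"dx":7,"dy":-64,"dz":43,"spin":0},{"claw":30,"dx":17,"dy":-66,"dz":67,"spin":0},{"claw":30,"dx":27,"dy":-69,"dz":92,"spin":0},{"claw":30,"dx":27,"dy":-69,"dz":92,"spin":0}]'; python3 st.py
python3 - <<'E'
from bench import *
import cv2,numpy as np
for n in("side","scene"):
    d=get_image(n);f=d["frame"][:,:,::-1];cv2.imwrite(f"pics/{n}1.png",f)
a=cv2.resize(cv2.imread("pics/side1.png")[130:340,150:430],None,fx=1.42,fy=1.9)
b=cv2.resize(cv2.imread("pics/scene1.png")[90:300,180:460],None,fx=1.42,fy=1.9)
cv2.imwrite("pics/c1.png",np.hstack([a,b]))
E
```

```text
time: 11.4
position: [0.4832, 0.0581, 0.0981]
tool_rot: [-0.169, 2.761, 0.191]
ft_force: [-1.4, -0.4, -0.5]
grip_width: 0.346
grip_force: 0.0
11.4 [-0.126 -0.147  0.04   2.31  -0.207  0.615  1.755] [0.483 0.058 0.098] 
 [[-0.926 -0.142  0.351]
 [-0.093  0.984  0.155]
 [-0.367  0.111 -0.924]] F [-1.443 -0.416 -0.472]
```

View pics/c1.png

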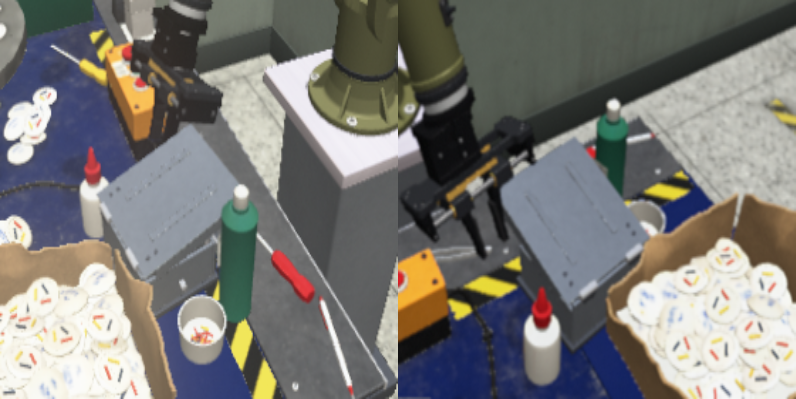

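Both views (side left, scene right) show the fingers hanging free to the right of the hood, with the can, bottle and tub undisturbed. Next I go forward of the lip and down.

```bash

python3 -m jog '[{"claw":30,"dx":17,"dy":-2,"dz":-9,"spin":0},{"claw":30,"dx":33,"dy":-4,"dz":-17,"spin":0},{"claw":30,"dx":33,"dy":-4,"dz":-17,"spin":0},{"claw":30,"dx":43,"dy":-7,"dz":8,"spin":0},{"claw":30,"dx":43,"dy":-7,"dz":8,"spin":0}]'; 
cat >> st.py <<'E'
t=s['position']+.014*M[:,2];c,si=np.cos(.155),np.sin(.155);U=np.array([[c,si,0],[-si,c,0],[0,0,1]])
print('tip unit mm',(U@(t-[.522,.1828,0])*1000).round(1),'axis unit',U@M[:,2],'unit x,y,z in tool:\n',(M.T@U.T).T.round(3), 'grip',s['grip_width']*87)
E
python3 st.py
```

```text
time: 11.92
position: [0.4508, 0.0488, 0.0783]
tool_rot: [-0.169, 2.753, 0.191]
ft_force: [-0.4, 1.0, -0.2]
grip_width: 0.341
grip_force: 0.0
11.9167 [-0.12  -0.198  0.054  2.401 -0.226  0.571  1.795] [0.451 0.049 0.078] 
 [[-0.923 -0.143  0.358]
 [-0.092  0.984  0.155]
 [-0.374  0.11  -0.921]] F [-0.351  1.033 -0.213]
tip unit mm [ -85.7 -120.    65.4] axis unit [ 0.378  0.098 -0.921] unit x,y,z in tool:
 [[-0.926  0.01   0.378]
 [ 0.051  0.994  0.098]
 [-0.374  0.11  -0.921]] grip 29.64007074096691
```

```bash

python3 -m jog '[{"claw":30,"dx":0,"dy":0,"dz":0,"spin":0}]' >/dev/null; python3 st.py
```

```text
12.0 [-0.12  -0.199  0.053  2.398 -0.225  0.573  1.794] [0.452 0.049 0.08 ] 
 [[-0.922 -0.143  0.359]
 [-0.092  0.984  0.155]
 [-0.375  0.11  -0.92 ]] F [-0.662  0.292  0.406]
tip unit mm [ -84.8 -120.    66.9] axis unit [ 0.379  0.098 -0.92 ] unit x,y,z in tool:
 [[-0.926  0.01   0.379]
 [ 0.051  0.994  0.098]
 [-0.375  0.11  -0.92 ]] grip 29.875494711940476
```

```bash

python3 -m jog '[{"claw":30,"dx":8,"dy":0,"dz":3,"spin":0},{"claw":30,"dx":8,"dy":0,"dz":3,"spin":0},{"claw":30,"dx":8,"dy":0,"dz":3,"spin":0}]' >/dev/null; python3 st.py
```

```text
12.25 [-0.118 -0.205  0.051  2.418 -0.23   0.56   1.8  ] [0.445 0.049 0.074] 
 [[-0.922 -0.143  0.359]
 [-0.092  0.984  0.155]
 [-0.376  0.11  -0.92 ]] F [-0.615  0.128  0.442]
tip unit mm [ -91.4 -119.3   60.8] axis unit [ 0.379  0.098 -0.92 ] unit x,y,z in tool:
 [[-0.925  0.01   0.379]
 [ 0.051  0.994  0.098]
 [-0.376  0.11  -0.92 ]] grip 30.110446611759787
```

```bash

python3 -m jog '[{"claw":30,"dx":1,"dy":24,"dz":2.4,"spin":0},{"claw":30,"dx":2.5,"dy":48,"dz":4.8,"spin":0},{"claw":30,"dx":4,"dy":72,"dz":7.2,"spin":0},{"claw":30,"dx":5,"dy":96,"dz":9.5,"spin":0},{"claw":30,"dx":5,"dy":96,"dz":9.5,"spin":0}]' >/dev/null; python3 st.py
```

```text
12.6667 [-0.159 -0.201 -0.204  2.412 -0.117  0.526  1.421] [0.43  0.148 0.074] 
 [[-0.921 -0.149  0.36 ]
 [-0.097  0.983  0.158]
 [-0.377  0.11  -0.92 ]] F [-1.121  0.533  0.179]
tip unit mm [-90.8 -18.7  61.5] axis unit [ 0.38  0.1  -0.92] unit x,y,z in tool:
 [[-0.925  0.004  0.38 ]
 [ 0.046  0.994  0.1  ]
 [-0.377  0.11  -0.92 ]] grip 29.617282458641572
```

```bash

python3 -m jog '[{"claw":30,"dx":0.5,"dy":8,"dz":1,"spin":0},{"claw":30,"dx":1,"dy":14,"dz":1.5,"spin":0},{"claw":30,"dx":1,"dy":19,"dz":2,"spin":0},{"claw":30,"dx":1,"dy":19,"dz":2,"spin":0}]' 40 >/dev/null; python3 st.py
```

```text
13.0 [-0.164 -0.193 -0.246  2.406 -0.088  0.523  1.347] [0.427 0.163 0.073] 
 [[-0.922 -0.144  0.359]
 [-0.093  0.984  0.155]
 [-0.375  0.11  -0.92 ]] F [-0.874 -3.766  2.366]
tip unit mm [-91.3  -3.7  60.4] axis unit [ 0.378  0.098 -0.92 ] unit x,y,z in tool:
 [[-0.926  0.01   0.378]
 [ 0.051  0.994  0.098]
 [-0.375  0.11  -0.92 ]] grip 30.291492221648063
```

```bash

python3 -m jog '[{"claw":30,"dx":0.3,"dy":7,"dz":0.7,"spin":0},{"claw":30,"dx":0.3,"dy":7,"dz":0.7,"spin":0}]' >/dev/null; python3 st.py
```

```text
13.1667 [-0.165 -0.189 -0.263  2.403 -0.077  0.521  1.318] [0.426 0.169 0.073] 
 [[-0.922 -0.143  0.359]
 [-0.092  0.984  0.155]
 [-0.375  0.109 -0.921]] F [ 1.436 -4.375  1.387]
tip unit mm [-91.3   2.8  60.2] axis unit [ 0.378  0.097 -0.921] unit x,y,z in tool:
 [[-0.926  0.011  0.378]
 [ 0.051  0.994  0.097]
 [-0.375  0.109 -0.921]] grip 30.005029572935005
```

```bash

python3 -m jog '[{"claw":30,"dx":0.2,"dy":4,"dz":0.4,"spin":0},{"claw":30,"dx":0.2,"dy":4,"dz":0.4,"spin":0}]' >/dev/null; python3 st.py
```

```text
13.3333 [-0.166 -0.187 -0.273  2.401 -0.07   0.521  1.302] [0.426 0.173 0.073] 
 [[-0.923 -0.142  0.359]
 [-0.092  0.984  0.154]
 [-0.375  0.109 -0.921]] F [-0.92  -6.269  2.375]
tip unit mm [-91.3   6.4  60.2] axis unit [ 0.378  0.097 -0.921] unit x,y,z in tool:
 [[-0.926  0.011  0.378]
 [ 0.052  0.994  0.097]
 [-0.375  0.109 -0.921]] grip 29.62256139440793
```

Catch force is about 6 N, so it is near its stop and aside. Now I lift, with the finger bearing on the lip while still holding the tab.

```bash

python3 -m jog '[{"claw":30,"dx":-5,"dy":1,"dz":-7,"spin":0},{"claw":30,"dx":-10,"dy":2,"dz":-13,"spin":0},{"claw":30,"dx":-15,"dy":3,"dz":-19,"spin":0},{"claw":30,"dx":-19,"dy":3.5,"dz":-25,"spin":0},{"claw":30,"dx":-19,"dy":3.5,"dz":-25,"spin":0}]' >/dev/null; python3 st.py
cat > hood.py <<'E'
from h import *
from bench import get_image
import sys
d=get_image("side");P=cloud(d);c,si=np.cos(.155),np.sin(.155)
U=np.array([[c,si,0],[-si,c,0],[0,0,1]]);Q=(P-[.522,.1828,0])@U.T
m=(abs(Q[...,1])<.07)&(Q[...,0]<.082)&(Q[...,0]>-.12)&(Q[...,2]>.07)&(d["depth"]>0)
q=Q[m];a=np.arctan2(q[:,2]-.085,.085-q[:,0]);r=np.hypot(q[:,2]-.085,.085-q[:,0])
a=a[(r>.08)&(r<.2)];h,e=np.histogram(a,bins=40,range=(-.2,1.8));i=h.argmax();print("hood angle mode",e[i]-.2,h[max(i-1,0):i+2], "med",np.median(a)-.2)
cv2.imwrite(sys.argv[1],d["frame"][:,:,::-1])
E
python3 hood.py pics/s2.png; python3 -c "
import cv2;cv2.imwrite('pics/s2c.png',cv2.resize(cv2.imread('pics/s2.png')[130:330,180:400],None,fx=2.5,fy=2.5))"
```

```text
13.75 [-0.167 -0.222 -0.259  2.357 -0.083  0.607  1.322] [0.431 0.173 0.102] 
 [[-0.925 -0.142  0.352]
 [-0.094  0.984  0.152]
 [-0.368  0.107 -0.924]] F [-8.282 -7.266  2.976]
tip unit mm [-86.4   5.5  88.7] axis unit [ 0.371  0.096 -0.924] unit x,y,z in tool:
 [[-0.928  0.011  0.371]
 [ 0.05   0.994  0.096]
 [-0.368  0.107 -0.924]] grip 29.86646208304064
hood angle mode 0.15000000000000002 [  83 1986  187] med 0.17336016424215267
```

View pics/s2c.png

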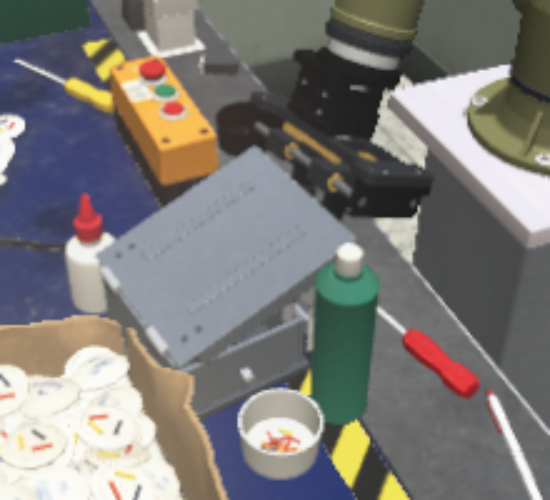

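The side picture shows the hood clearly raised at the front, with the can, bottle and tub untouched. The measured angle of about 0.15–0.17 rad is past the catch, so I follow the arc upwards.

```bash

python3 -m jog '[{"claw":30,"dx":-11,"dy":-3,"dz":-11,"spin":0},{"claw":30,"dx":-21,"dy":-6,"dz":-21,"spin":0},{"claw":30,"dx":-32,"dy":-10,"dz":-32,"spin":0},{"claw":30,"dx":-32,"dy":-10,"dz":-32,"spin":0}]' >/dev/null; python3 st.py; python3 hood.py pics/s3.png
```

```text
14.1333 [-0.157 -0.245 -0.211  2.279 -0.101  0.698  1.384] [0.455 0.163 0.147] 
 [[-0.921 -0.143  0.363]
 [-0.091  0.983  0.157]
 [-0.38   0.112 -0.918]] F [0.162 0.034 0.27 ]
tip unit mm [-63.3  -7.4 134. ] axis unit [ 0.383  0.099 -0.918] unit x,y,z in tool:
 [[-0.924  0.011  0.383]
 [ 0.053  0.994  0.099]
 [-0.38   0.112 -0.918]] grip 29.788600451881454
hood angle mode 0.4500000000000001 [ 602 1758   69] med 0.4568922338708256
```

```bash

python3 -m jog '[{"claw":30,"dx":-17,"dy":-2,"dz":-9,"spin":0},{"claw":30,"dx":-33,"dy":-3,"dz":-18,"spin":0},{"claw":30,"dx":-50,"dy":-5,"dz":-26,"spin":0},{"claw":30,"dx":-68,"dy":-4,"dz":-29,"spin":0},{"claw":30,"dx":-86,"dy":-2,"dz":-32,"spin":0},{"claw":30,"dx":-105,"dy":-1,"dz":-35,"spin":0},{"claw":30,"dx":-123,"dy":0,"dz":-36,"spin":0},{"claw":30,"dx":-144,"dy":1,"dz":-33,"spin":0},{"claw":30,"dx":-144,"dy":1,"dz":-33,"spin":0}]' >/dev/null; python3 st.py; python3 hood.py pics/s4.png
```

```text
14.9333 [-0.137 -0.046 -0.172  1.936 -0.063  0.848  1.415] [0.577 0.173 0.229] 
 [[-0.921 -0.143  0.361]
 [-0.092  0.983  0.157]
 [-0.377  0.111 -0.919]] F [-0.336 -0.014  0.435]
tip unit mm [ 57.9 -16.4 216.2] axis unit [ 0.381  0.099 -0.919] unit x,y,z in tool:
 [[-0.925  0.01   0.381]
 [ 0.052  0.994  0.099]
 [-0.377  0.111 -0.919]] grip 29.943794515310238
hood angle mode 1.1500000000000001 [181 248 101] med 1.1018333766783754
```

The hood is past its over-centre point. I back off, close the fingers and look at the cam.

```bash

python3 -m jog '[{"claw":0,"dx":27,"dy":0,"dz":-11,"spin":0},{"claw":0,"dx":54,"dy":0,"dz":-22,"spin":0},{"claw":0,"dx":54,"dy":0,"dz":-22,"spin":0},{"claw":0,"dx":54,"dy":0,"dz":-22,"spin":0},{"claw":0,"dx":54,"dy":0,"dz":-22,"spin":0},{"claw":0,"dx":54,"dy":0,"dz":-22,"spin":0}]' >/dev/null; python3 st.py
python3 - <<'E'
from bench import *
import cv2,numpy as np
s=get_state();d=get_image("wrist");cv2.imwrite("pics/w2.png",d["frame"][:,:,::-1]);np.savez("w2.npz",pos=s["position"],rot=s["tool_rot"],**d)
d=get_image("side");cv2.imwrite("pics/s5.png",d["frame"][:,:,::-1])
a=cv2.resize(cv2.imread("pics/w2.png"),(400,300));b=cv2.resize(cv2.imread("pics/s5.png")[120:330,170:450],(400,300));cv2.imwrite("pics/c2.png",np.hstack([a,b]))
E
```

```text
15.4833 [-0.139 -0.18  -0.178  2.055 -0.087  0.864  1.416] [0.517 0.164 0.228] 
 [[-0.922 -0.143  0.359]
 [-0.092  0.984  0.155]
 [-0.375  0.11  -0.92 ]] F [ 0.543 -0.238 -0.467]
tip unit mm [ -3.  -16.2 215.4] axis unit [ 0.378  0.098 -0.92 ] unit x,y,z in tool:
 [[-0.926  0.01   0.378]
 [ 0.051  0.994  0.098]
 [-0.375  0.11  -0.92 ]] grip 2.4789876522661323
```

View pics/c2.png

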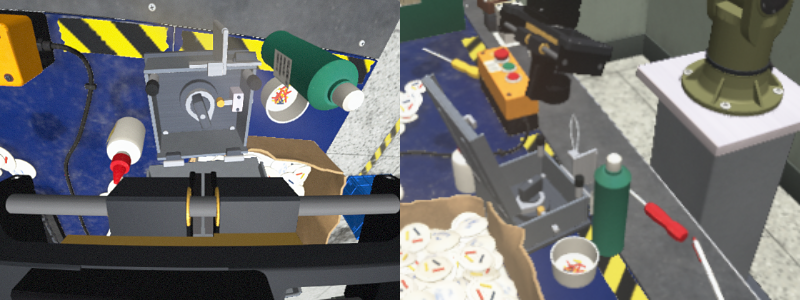

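The wrist view (left half) shows the hood fully open. The cam is at about (200,102) and the follower is to its right at (232,102). I measure the bar's direction from depth (bar top z = 72 mm).

```bash
cat > cam.py <<'E'
from h import *
import sys
from scipy.spatial.transform import Rotation as R
def run(f):
    d=dict(np.load(f));M=np.eye(4);M[:3,:3]=R.from_rotvec(d["rot"]).as_matrix();M[:3,3]=d["pos"]
    P=cloud(d,M@d["mount"]);c,si=np.cos(.155),np.sin(.155);U=np.array([[c,si,0],[-si,c,0],[0,0,1]])
    Q=(P-[.522,.1828,0])@U.T*1000
    for lo,hi in((62,82),(22,41)):
        m=(np.hypot(Q[...,0]-17,Q[...,1])<40)&(Q[...,2]>lo)&(Q[...,2]<hi)&(d["depth"]>0)
        k,l,st,ce=cv2.connectedComponentsWithStats(m.astype(np.uint8))
        if k<2: print(lo,"none");continue
        i=1+st[1:,4].argmax();q=Q[l==i];r=cv2.minAreaRect(q[:,:2].astype(np.float32))
        print(lo,st[i],q.mean(0).round(1),[np.round(x,1) for x in r[:2]]);b=cv2.boxPoints(r);print(b.round(1).tolist())
        e=np.linalg.svd(q[:,:2]-q[:,:2].mean(0),full_matrices=False)[2][0];e=e*np.sign(e[1]);print("cam angle from axis dir",np.arctan2(-e[0],e[1]))
    cv2.imwrite(f.replace("npz","png").replace("w","pics/cw"),cv2.resize(d["frame"][80:220,190:370,::-1],None,fx=4,fy=4,interpolation=cv2.INTER_CUBIC))
run(sys.argv[1])
E
python3 cam.py w2.npz
```

```text
62 [270 137  25  44 622] [13.4 -2.1 71.1] [array([16.7, -1.5]), array([44.7, 14.1])]
[[-6.699999809265137, -1.2999999523162842], [-2.700000047683716, -14.699999809265137], [40.099998474121094, -1.7000000476837158], [36.0, 11.800000190734863]]
cam angle from axis dir -1.2758861281074632
22 [ 251  114   67   56 1653] [ 9.2  0.6 30.8] [array([15.7,  0. ]), array([59.4, 61.6])]
[[-27.0, 2.4000000953674316], [14.899999618530273, -42.79999923706055], [58.5, -2.4000000953674316], [16.600000381469727, 42.79999923706055]]
cam angle from axis dir -0.0314625889322876
```

View pics/cw2.png

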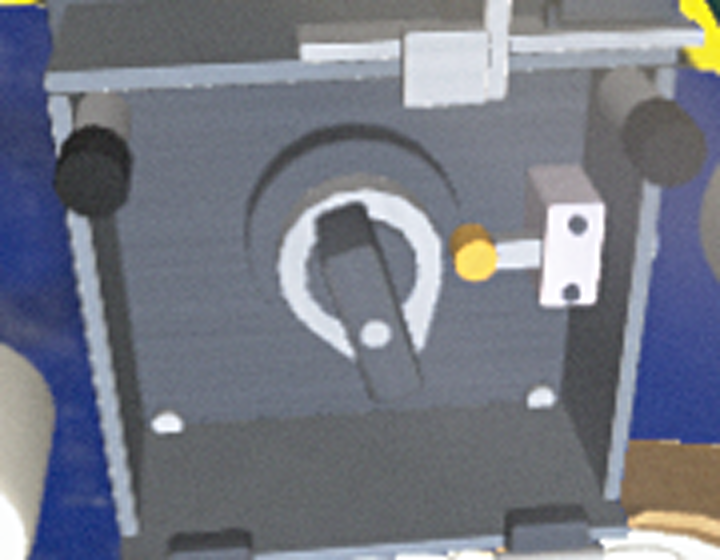

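The crop shows the housing from above: bar centre near (365,290), lobe end with the white dot at (376,333) towards the hinge, roller at (474,252). The bar fits 44.7 x 14.1 mm at z = 71 mm with its centre 1.5 mm off nominal, and the cam angle is about -1.28 rad. I straddle the bar's tail with the jaws 30 mm open and push it to the right.

```bash

python3 -m jog '[{"claw":30,"dx":0,"dy":7,"dz":0,"spin":0},{"claw":30,"dx":8,"dy":6,"dz":17,"spin":0},{"claw":30,"dx":22,"dy":2,"dz":47,"spin":0},{"claw":30,"dx":36,"dy":-2,"dz":78,"spin":0},{"claw":30,"dx":50,"dy":-6,"dz":108,"spin":0},{"claw":30,"dx":58,"dy":-8,"dz":125,"spin":0},{"claw":30,"dx":65,"dy":-10,"dz":141,"spin":0},{"claw":30,"dx":65,"dy":-10,"dz":141,"spin":0},{"claw":30,"dx":65,"dy":-10,"dz":141,"spin":0}]' >/dev/null; python3 st.py
```

```text
16.3333 [-0.15  -0.004 -0.21   2.243 -0.043  0.503  1.368] [0.508 0.171 0.072] 
 [[-0.923 -0.143  0.356]
 [-0.093  0.983  0.155]
 [-0.373  0.11  -0.921]] F [0.115 0.756 0.148]
tip unit mm [-10.7  -8.5  59.4] axis unit [ 0.376  0.098 -0.921] unit x,y,z in tool:
 [[-0.926  0.01   0.376]
 [ 0.051  0.994  0.098]
 [-0.373  0.11  -0.921]] grip 29.701336796242696
```

```bash

python3 -m jog '[{"claw":30,"dx":0,"dy":-6,"dz":-0.6,"spin":0},{"claw":30,"dx":-0.5,"dy":-11,"dz":-1,"spin":0},{"claw":30,"dx":-1,"dy":-16,"dz":-1.6,"spin":0},{"claw":30,"dx":-1,"dy":-22,"dz":-2,"spin":0},{"claw":30,"dx":-1,"dy":-22,"dz":-2,"spin":0}]' 60 >/dev/null; python3 st.py
```

```text
16.75 [-0.128 -0.012 -0.193  2.248 -0.102  0.503  1.461] [0.51  0.16  0.075] 
 [[-0.921 -0.155  0.358]
 [-0.099  0.981  0.169]
 [-0.378  0.12  -0.918]] F [  0.767  34.869 -10.941]
tip unit mm [ -9.7 -18.7  62.1] axis unit [ 0.38   0.112 -0.918] unit x,y,z in tool:
 [[-0.925 -0.001  0.38 ]
 [ 0.044  0.993  0.112]
 [-0.378  0.12  -0.918]] grip 29.702209982207044
```

The right finger met something at 35 N, most likely the dark post in the housing's front right corner. I back off, lift out, and measure again. Next I will push the lobe end from its right side with closed fingers.

```bash

python3 -m jog '[{"claw":30,"dx":0,"dy":9,"dz":1,"spin":0},{"claw":30,"dx":-8,"dy":11,"dz":-20,"spin":0},{"claw":30,"dx":-17,"dy":11,"dz":-41,"spin":0},{"claw":0,"dx":-40,"dy":4,"dz":-42,"spin":0},{"claw":0,"dx":-63,"dy":-3,"dz":-44,"spin":0},{"claw":0,"dx":-63,"dy":-3,"dz":-44,"spin":0}]' >/dev/null; python3 st.py
cat > look.py <<'E'
from bench import *
import cv2,numpy as np,sys
s=get_state();d=get_image("wrist");np.savez(sys.argv[1],pos=s["position"],rot=s["tool_rot"],**d)
E
python3 look.py w3.npz; python3 cam.py w3.npz
python3 - <<'E'
from h import *
from scipy.spatial.transform import Rotation as R
d=dict(np.load("w2.npz"));M=np.eye(4);M[:3,:3]=R.from_rotvec(d["rot"]).as_matrix();M[:3,3]=d["pos"]
Q=(cloud(d,M@d["mount"])-[.522,.1828,0]);c,s=np.cos(.155),np.sin(.155);Q=Q@np.array([[c,s,0],[-s,c,0],[0,0,1]]).T*1000
for sg in(-1,1):
    m=(Q[...,0]>-40)&(Q[...,0]<0)&(abs(sg*Q[...,1]-50)<13)&(Q[...,2]>30)&(Q[...,2]<130);q=Q[m];print(m.sum(),np.percentile(q,[2,50,98],axis=0).round(0).tolist() if len(q) else'')
E
```

```text
17.25 [-0.108 -0.018 -0.152  2.096 -0.096  0.656  1.494] [0.561 0.143 0.143] 
 [[-0.918 -0.141  0.369]
 [-0.089  0.984  0.156]
 [-0.385  0.111 -0.916]] F [ 0.471 -0.003  0.14 ]
tip unit mm [ 37.6 -44.  130. ] axis unit [ 0.389  0.097 -0.916] unit x,y,z in tool:
 [[-0.921  0.012  0.389]
 [ 0.054  0.994  0.097]
 [-0.385  0.111 -0.916]] grip 17.26411698732411
62 [ 313  133   43   59 1225] [13.1 -3.3 71.1] [array([16.9, -1.3]), array([45.1, 14.1])]
[[-6.199999809265137, -6.400000095367432], [0.8999999761581421, -18.700000762939453], [39.900001525878906, 3.799999952316284], [32.900001525878906, 16.100000381469727]]
cam angle from axis dir -1.048261452583779
22 [ 285  100   93   77 3082] [ 9.1 -1.1 30.9] [array([17.7,  0. ]), array([62.5, 59.1])]
[[-25.100000381469727, -4.099999904632568], [19.5, -43.0], [60.5, 4.099999904632568], [16.0, 43.0]]
cam angle from axis dir 0.051127044900522174
206 [[-40.0, -63.0, 65.0], [-37.0, -56.0, 101.0], [-30.0, -52.0, 103.0]]
295 [[-40.0, 50.0, 64.0], [-36.0, 53.0, 101.0], [-30.0, 63.0, 103.0]]
```

```bash

python3 -m jog '[{"claw":0,"dx":0,"dy":15,"dz":0,"spin":0},{"claw":0,"dx":9,"dy":13,"dz":23,"spin":0},{"claw":0,"dx":17,"dy":10,"dz":45,"spin":0},{"claw":0,"dx":25,"dy":8,"dz":67,"spin":0},{"claw":0,"dx":25,"dy":8,"dz":67,"spin":0}]' 60 >/dev/null; python3 st.py
python3 -m jog '[{"claw":0,"dx":0.4,"dy":8,"dz":0.8,"spin":0},{"claw":0,"dx":0.8,"dy":14,"dz":1.4,"spin":0},{"claw":0,"dx":1,"dy":18,"dz":1.8,"spin":0},{"claw":0,"dx":1.2,"dy":22,"dz":2.1,"spin":0},{"claw":0,"dx":1.2,"dy":22,"dz":2.1,"spin":0}]' >/dev/null; python3 st.py
```

```text
17.7167 [-0.132  0.094 -0.176  2.162 -0.053  0.491  1.432] [0.553 0.16  0.064] 
 [[-0.923 -0.144  0.356]
 [-0.093  0.984  0.155]
 [-0.372  0.11  -0.922]] F [-0.581 -0.199  0.56 ]
tip unit mm [ 32.  -25.9  51. ] axis unit [ 0.376  0.098 -0.922] unit x,y,z in tool:
 [[-0.927  0.01   0.376]
 [ 0.05   0.994  0.098]
 [-0.372  0.11  -0.922]] grip 0.5630578127858991
18.1333 [-0.165  0.094 -0.176  2.155  0.002  0.497  1.347] [0.552 0.17  0.066] 
 [[-0.924 -0.133  0.359]
 [-0.087  0.986  0.142]
 [-0.373  0.1   -0.923]] F [  2.37  -26.312   2.203]
tip unit mm [ 33.1 -15.8  53.4] axis unit [ 0.376  0.085 -0.923] unit x,y,z in tool:
 [[-0.926  0.021  0.376]
 [ 0.057  0.995  0.085]
 [-0.373  0.1   -0.923]] grip 0.6576794379768095
```

```bash

python3 -m jog '[{"claw":0,"dx":-1,"dy":-16,"dz":-1.5,"spin":0},{"claw":0,"dx":-7,"dy":-16,"dz":-2,"spin":0},{"claw":0,"dx":-13,"dy":-16,"dz":-2,"spin":0},{"claw":0,"dx":-13,"dy":-16,"dz":-2,"spin":0}]' >/dev/null; python3 st.py;python3 look.py w4.npz; python3 cam.py w4.npz|grep -A3 ^62
```

```text
18.4667 [-0.141  0.106 -0.177  2.127 -0.039  0.507  1.412] [0.566 0.169 0.074] 
 [[-0.921 -0.144  0.362]
 [-0.092  0.983  0.157]
 [-0.378  0.111 -0.919]] F [0.07  0.453 0.389]
tip unit mm [ 46.7 -19.3  60.8] axis unit [ 0.382  0.099 -0.919] unit x,y,z in tool:
 [[-0.924  0.009  0.382]
 [ 0.051  0.994  0.099]
 [-0.378  0.111 -0.919]] grip 0.7012390722674995
62 [ 289  182   62   66 2155] [10.4 -3.8 70.6] [array([16.2, -1.8]), array([43.7, 14.2])]
[[-6.300000190734863, -6.599999904632568], [0.8999999761581421, -18.899999618530273], [38.70000076293945, 3.0], [31.5, 15.300000190734863]]
cam angle from axis dir -0.9926505284337522
22 [ 257  128  124   93 5246] [ 6.9  0.4 30.8] [array([16.9,  0.2]), array([62.2, 61.3])]
```

The finger leans, so at bar-top height it was bearing near the axis, which left no leverage. It now sits further back at x = 47, so I push again.

```bash

python3 -m jog '[{"claw":0,"dx":0.4,"dy":7,"dz":0.7,"spin":0},{"claw":0,"dx":0.6,"dy":12,"dz":1.2,"spin":0},{"claw":0,"dx":0.8,"dy":16,"dz":1.6,"spin":0},{"claw":0,"dx":1,"dy":20,"dz":2,"spin":0},{"claw":0,"dx":1,"dy":22,"dz":2.1,"spin":0},{"claw":0,"dx":1,"dy":22,"dz":2.1,"spin":0}]' >/dev/null; python3 st.py;python3 look.py w5.npz; python3 cam.py w5.npz|grep -A3 ^62
```

```text
19.0167 [-0.179  0.112 -0.184  2.122  0.007  0.505  1.33 ] [0.563 0.188 0.073] 
 [[-0.921 -0.143  0.362]
 [-0.092  0.984  0.154]
 [-0.378  0.108 -0.92 ]] F [ 4.827 -6.183  0.533]
tip unit mm [46.2 -0.  59.7] axis unit [ 0.381  0.096 -0.92 ] unit x,y,z in tool:
 [[-0.925  0.011  0.381]
 [ 0.051  0.994  0.096]
 [-0.378  0.108 -0.92 ]] grip 0.5110629993153555
62 [ 239  196   86   77 3233] [15.5 -2.8 70.5] [array([20.7, -4.6]), array([43.6, 25.3])]
[[-2.299999952316284, -15.100000381469727], [18.399999618530273, -29.700000762939453], [43.599998474121094, 5.900000095367432], [22.899999618530273, 20.5]]
cam angle from axis dir -0.7433318888413921
22 [ 225  132  125   88 5080] [ 5.   3.6 30.7] [array([12.2,  4.9]), array([71., 50.])]
```

```bash

python3 -m jog '[{"claw":0,"dx":0,"dy":-8,"dz":-0.8,"spin":0},{"claw":0,"dx":-12,"dy":-7,"dz":-29,"spin":0},{"claw":0,"dx":8,"dy":-10,"dz":-40,"spin":0},{"claw":0,"dx":27,"dy":-14,"dz":-48,"spin":0},{"claw":0,"dx":45,"dy":-18,"dz":-55,"spin":0},{"claw":0,"dx":45,"dy":-18,"dz":-55,"spin":0},{"claw":0,"dx":45,"dy":-18,"dz":-55,"spin":0}]' >/dev/null; python3 st.py;python3 look.py w6.npz; python3 cam.py w6.npz|grep -A3 ^62
```

```text
19.65 [-0.147 -0.077 -0.187  2.238 -0.079  0.58   1.417] [0.501 0.16  0.104] 
 [[-0.922 -0.145  0.359]
 [-0.094  0.983  0.156]
 [-0.375  0.11  -0.92 ]] F [1.64  0.145 0.443]
tip unit mm [-18.7 -18.3  90.7] axis unit [ 0.378  0.099 -0.92 ] unit x,y,z in tool:
 [[-0.926  0.008  0.378]
 [ 0.049  0.994  0.099]
 [-0.375  0.11  -0.92 ]] grip 0.40559030808139335
62 none
22 [ 260  196   91   52 2428] [ 3.9 -0.1 30.7] [array([8.9, 4.3]), array([43.4, 70.5])]
[[-13.699999809265137, 39.0], [-11.899999618530273, -31.5], [31.5, -30.399999618530273], [29.700000762939453, 40.099998474121094]]
cam angle from axis dir -0.16601100898398097
```

```bash

python3 -m jog '[{"claw":0,"dx":5,"dy":-2,"dz":15,"spin":0},{"claw":0,"dx":10,"dy":-4,"dz":29,"spin":0},{"claw":0,"dx":10,"dy":-4,"dz":29,"spin":0}]' >/dev/null; python3 st.py
python3 -m jog '[{"claw":0,"dx":-5,"dy":0,"dz":2,"spin":0},{"claw":0,"dx":-10,"dy":0,"dz":4,"spin":0},{"claw":0,"dx":-14,"dy":0,"dz":5.6,"spin":0},{"claw":0,"dx":-16,"dy":0,"dz":6.6,"spin":0},{"claw":0,"dx":-16,"dy":0,"dz":6.6,"spin":0}]' >/dev/null; python3 st.py
```

```text
19.95 [-0.147 -0.017 -0.188  2.261 -0.068  0.502  1.413] [0.503 0.159 0.07 ] 
 [[-0.924 -0.144  0.354]
 [-0.094  0.983  0.155]
 [-0.371  0.11  -0.922]] F [-0.473 -1.009  0.284]
tip unit mm [-17.6 -19.4  57. ] axis unit [ 0.374  0.098 -0.922] unit x,y,z in tool:
 [[-0.927  0.01   0.374]
 [ 0.05   0.994  0.098]
 [-0.371  0.11  -0.922]] grip 0.44376352087037807
20.3667 [-0.145  0.016 -0.184  2.227 -0.061  0.515  1.413] [0.515 0.16  0.069] 
 [[-0.928 -0.144  0.345]
 [-0.096  0.984  0.152]
 [-0.361  0.108 -0.926]] F [-21.529  -4.278  13.258]
tip unit mm [ -5.1 -19.9  56.5] axis unit [ 0.364  0.097 -0.926] unit x,y,z in tool:
 [[-0.931  0.01   0.364]
 [ 0.049  0.994  0.097]
 [-0.361  0.108 -0.926]] grip 0.3712300820449323
```

```bash
python3 look.py w7.npz; python3 cam.py w7.npz|grep -A3 ^62;python3 - <<'E'
from bench import *
import cv2,numpy as np
d=get_image("side");f=d["frame"][:,:,::-1];a=cv2.resize(f[150:300,210:370],(500,470),interpolation=cv2.INTER_CUBIC)
w=np.load("w7.npz")["frame"][:,:,::-1];b=cv2.resize(w[110:300,190:370],(300,320));b=cv2.copyMakeBorder(b,0,150,0,0,cv2.BORDER_CONSTANT);cv2.imwrite("pics/c7.png",np.hstack([a,b]))
E
```

```text
62 [287 247  14   7  39] [-18.7 -15.8  63.7] [array([-18.8, -15.8]), array([1.9, 6.9])]
[[-20.700000762939453, -12.800000190734863], [-18.700000762939453, -19.399999618530273], [-16.899999618530273, -18.799999237060547], [-18.899999618530273, -12.199999809265137]]
cam angle from axis dir 0.32654069514197176
22 [ 263  212   93   36 2352] [ 0.3  0.3 29.2] [array([3.8, 1.3]), array([63.2, 30.2])]
```

View pics/c7.png

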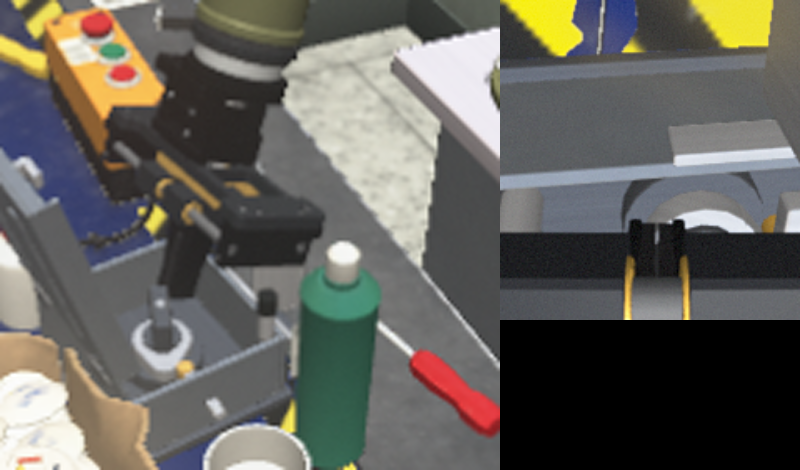

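The side view shows the lobe coming up to the yellow roller at (185,370). Load is rising as the follower starts to compress, so I keep pushing, slightly higher.

```bash

python3 -m jog '[{"claw":0,"dx":-4,"dy":0,"dz":-1.5,"spin":0},{"claw":0,"dx":-7,"dy":0.5,"dz":-1,"spin":0},{"claw":0,"dx":-9,"dy":0.5,"dz":-0.5,"spin":0},{"claw":0,"dx":-9,"dy":0.5,"dz":-0.5,"spin":0}]' >/dev/null; python3 st.py
```

```text
20.8 [-0.144  0.027 -0.18   2.211 -0.056  0.529  1.414] [0.52  0.158 0.07 ] 
 [[-0.931 -0.141  0.337]
 [-0.096  0.984  0.148]
 [-0.353  0.105 -0.93 ]] F [-22.032 -10.71    4.807]
tip unit mm [ -1.1 -22.6  57. ] axis unit [ 0.356  0.094 -0.93 ] unit x,y,z in tool:
 [[-0.934  0.012  0.356]
 [ 0.049  0.994  0.094]
 [-0.353  0.105 -0.93 ]] grip 0.16285621160484748
```

```bash

python3 -m jog '[{"claw":0,"dx":-3,"dy":1,"dz":0.5,"spin":0},{"claw":0,"dx":-5,"dy":2,"dz":1.5,"spin":0},{"claw":0,"dx":-5,"dy":2,"dz":1.5,"spin":0}]' >/dev/null; python3 st.py
```

```text
21.05 [-0.145  0.039 -0.178  2.198 -0.048  0.525  1.406] [0.527 0.159 0.071] 
 [[-0.929 -0.139  0.343]
 [-0.093  0.985  0.147]
 [-0.358  0.105 -0.928]] F [-8.328 -8.638 -5.241]
tip unit mm [  6.8 -22.9  58.1] axis unit [ 0.361  0.092 -0.928] unit x,y,z in tool:
 [[-0.932  0.015  0.361]
 [ 0.052  0.994  0.092]
 [-0.358  0.105 -0.928]] grip 0.3436792927260365
```

```bash

python3 -m jog '[{"claw":0,"dx":14,"dy":0,"dz":-6,"spin":0},{"claw":0,"dx":18,"dy":1,"dz":-20,"spin":0},{"claw":0,"dx":6,"dy":4,"dz":-55,"spin":0},{"claw":0,"dx":-6,"dy":8,"dz":-90,"spin":0},{"claw":0,"dx":-10,"dy":9,"dz":-125,"spin":0},{"claw":0,"dx":-10,"dy":9,"dz":-125,"spin":0}]' >/dev/null; python3 st.py; python3 look.py w8.npz; python3 cam.py w8.npz
```

```text
21.55 [-0.139 -0.211 -0.172  2.129 -0.099  0.807  1.433] [0.502 0.157 0.207] 
 [[-0.916 -0.145  0.373]
 [-0.091  0.983  0.159]
 [-0.39   0.112 -0.914]] F [1.189 0.875 0.827]
tip unit mm [-18.3 -21.4 194.6] axis unit [ 0.393  0.1   -0.914] unit x,y,z in tool:
 [[-0.919  0.009  0.393]
 [ 0.052  0.994  0.1  ]
 [-0.39   0.112 -0.914]] grip 0.6787947281252047
62 [268 167  46  31 754] [14.2 -1.8 70.2] [array([16.1, -1.9]), array([14.5, 44.3])]
[[0.6000000238418579, 15.5], [18.399999618530273, -25.0], [31.600000381469727, -19.299999237060547], [13.899999618530273, 21.299999237060547]]
cam angle from axis dir 0.39113053883597315
22 [ 257  133   69   44 1525] [ 3.6  0.2 31.6] [array([7.3, 2.1]), array([43.4, 69.9])]
[[-21.799999237060547, 31.299999237060547], [-5.900000095367432, -36.79999923706055], [36.400001525878906, -27.0], [20.5, 41.099998474121094]]
cam angle from axis dir 0.05703775393696252
```

```bash
python3 -c "
import numpy as np,cv2
w=np.load('w8.npz')['frame'][:,:,::-1];cv2.imwrite('pics/c8.png',cv2.resize(w[80:260,170:390],(660,540),interpolation=cv2.INTER_CUBIC))"
```

```text
(no output)
```

View pics/c8.png

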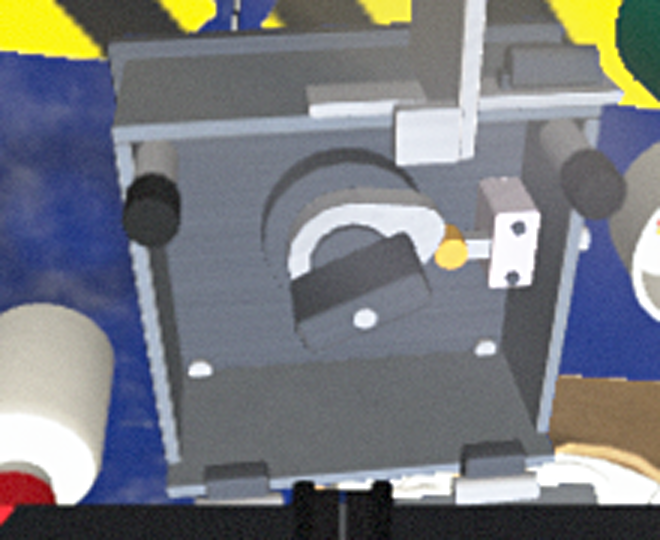

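The crop shows the lobe just past the roller: roller at (452,247), lobe tip above it at (430,215), cam at about +0.41 rad. To square it I will open the jaws 18 mm and push both fingertips straight back against the bar's front face, one each side of the axis, so it cannot overshoot.

```bash

python3 -m jog '[{"claw":18,"dx":10,"dy":18,"dz":25,"spin":0},{"claw":18,"dx":25,"dy":12,"dz":62,"spin":0},{"claw":18,"dx":38,"dy":8,"dz":95,"spin":0},{"claw":18,"dx":50,"dy":4.5,"dz":125,"spin":0},{"claw":18,"dx":50,"dy":4.5,"dz":125,"spin":0},{"claw":18,"dx":50,"dy":4.5,"dz":125,"spin":0}]' 60 >/dev/null; python3 st.py
```

```text
22.1 [-0.152 -0.008 -0.227  2.27  -0.029  0.47   1.336] [0.5   0.176 0.065] 
 [[-0.92  -0.143  0.366]
 [-0.09   0.983  0.158]
 [-0.383  0.112 -0.917]] F [10.748  1.766 -1.857]
tip unit mm [-17.3  -2.4  52.3] axis unit [ 0.386  0.1   -0.917] unit x,y,z in tool:
 [[-0.922  0.011  0.386]
 [ 0.053  0.994  0.1  ]
 [-0.383  0.112 -0.917]] grip 17.236046858257954
```

```bash

python3 -m jog '[{"claw":18,"dx":-7,"dy":1,"dz":-6,"spin":0},{"claw":18,"dx":-7,"dy":1,"dz":-6,"spin":0}]' >/dev/null; python3 st.py
python3 -m jog '[{"claw":18,"dx":-4,"dy":0,"dz":1.6,"spin":0},{"claw":18,"dx":-7,"dy":0,"dz":3,"spin":0},{"claw":18,"dx":-10,"dy":0,"dz":4,"spin":0},{"claw":18,"dx":-12,"dy":0,"dz":5,"spin":0},{"claw":18,"dx":-12,"dy":0,"dz":5,"spin":0}]' >/dev/null; python3 st.py
```

```text
22.2667 [-0.151 -0.017 -0.226  2.256 -0.033  0.499  1.342] [0.501 0.176 0.073] 
 [[-0.922 -0.143  0.361]
 [-0.092  0.983  0.156]
 [-0.377  0.111 -0.919]] F [ 0.606  0.609 -0.2  ]
tip unit mm [-16.2  -2.4  60.3] axis unit [ 0.381  0.099 -0.919] unit x,y,z in tool:
 [[-0.925  0.01   0.381]
 [ 0.052  0.994  0.099]
 [-0.377  0.111 -0.919]] grip 18.142672038926094
22.6833 [-0.149  0.011 -0.223  2.232 -0.026  0.5    1.342] [0.512 0.177 0.071] 
 [[-0.923 -0.143  0.357]
 [-0.093  0.984  0.155]
 [-0.373  0.11  -0.921]] F [-2.114 -0.253  1.543]
tip unit mm [-5.9 -2.8 58.1] axis unit [ 0.376  0.098 -0.921] unit x,y,z in tool:
 [[-0.926  0.01   0.376]
 [ 0.051  0.994  0.098]
 [-0.373  0.11  -0.921]] grip 18.051427210356533
```

Leading face is at about x = 3 and just touching. I keep pushing in small steps.

```bash

python3 -m jog '[{"claw":18,"dx":-4,"dy":0,"dz":0.5,"spin":0},{"claw":18,"dx":-7,"dy":0,"dz":1.5,"spin":0},{"claw":18,"dx":-7,"dy":0,"dz":1.5,"spin":0}]' >/dev/null; python3 st.py
python3 -m jog '[{"claw":18,"dx":-3,"dy":0,"dz":1,"spin":0},{"claw":18,"dx":-3,"dy":0,"dz":1,"spin":0}]' >/dev/null; python3 st.py
```

```text
22.9333 [-0.149  0.023 -0.222  2.22  -0.023  0.512  1.344] [0.514 0.177 0.07 ] 
 [[-0.927 -0.144  0.347]
 [-0.096  0.984  0.152]
 [-0.363  0.108 -0.926]] F [-19.043  -3.597  11.296]
tip unit mm [-4.1 -3.3 56.7] axis unit [ 0.366  0.097 -0.926] unit x,y,z in tool:
 [[-0.931  0.01   0.366]
 [ 0.048  0.994  0.097]
 [-0.363  0.108 -0.926]] grip 17.665748021025088
23.1 [-0.148  0.028 -0.222  2.215 -0.022  0.515  1.344] [0.515 0.177 0.069] 
 [[-0.928 -0.144  0.343]
 [-0.097  0.984  0.151]
 [-0.359  0.107 -0.927]] F [-23.412  -5.087  13.805]
tip unit mm [-3.  -3.2 55.9] axis unit [ 0.362  0.096 -0.927] unit x,y,z in tool:
 [[-0.932  0.009  0.362]
 [ 0.048  0.994  0.096]
 [-0.359  0.107 -0.927]] grip 18.158064384704694
```

```bash

python3 -m jog '[{"claw":18,"dx":-4,"dy":0,"dz":-0.5,"spin":0},{"claw":18,"dx":-4,"dy":0,"dz":-0.5,"spin":0}]' >/dev/null; python3 st.py|tail -5
python3 -m jog '[{"claw":18,"dx":-3,"dy":0,"dz":0,"spin":0},{"claw":18,"dx":-3,"dy":0,"dz":0,"spin":0}]' >/dev/null; python3 st.py
```

```text
[-0.355  0.107 -0.929]] F [-26.248  -2.431  10.23 ]
tip unit mm [-1.9 -2.5 56.2] axis unit [ 0.358  0.097 -0.929] unit x,y,z in tool:
 [[-0.934  0.008  0.358]
 [ 0.046  0.994  0.097]
 [-0.355  0.107 -0.929]] grip 17.60692653821542
23.4333 [-0.149  0.038 -0.223  2.202 -0.024  0.524  1.348] [0.518 0.18  0.07 ] 
 [[-0.93  -0.147  0.337]
 [-0.1    0.983  0.152]
 [-0.354  0.108 -0.929]] F [-21.213   2.792   3.653]
tip unit mm [ 0.2 -1.2 56.5] axis unit [ 0.357  0.098 -0.929] unit x,y,z in tool:
 [[-0.934  0.007  0.357]
 [ 0.045  0.994  0.098]
 [-0.354  0.108 -0.929]] grip 18.23238117258043
```

```bash

python3 -m jog '[{"claw":18,"dx":-2,"dy":0,"dz":0,"spin":0},{"claw":18,"dx":-2,"dy":0,"dz":0,"spin":0}]' >/dev/null; python3 st.py|tail -5
python3 -m jog '[{"claw":18,"dx":-2,"dy":0,"dz":0,"spin":0},{"claw":18,"dx":-2,"dy":0,"dz":0,"spin":0}]' >/dev/null; python3 st.py|tail -5;  python3 look.py w9.npz; python3 cam.py w9.npz
```

```text
[-0.353  0.108 -0.929]] F [-23.091   2.098   4.175]
tip unit mm [ 1.5 -0.6 56.6] axis unit [ 0.356  0.099 -0.929] unit x,y,z in tool:
 [[-0.935  0.006  0.356]
 [ 0.044  0.994  0.099]
 [-0.353  0.108 -0.929]] grip 18.068455054664188
 [-0.35   0.108 -0.931]] F [-27.932   2.702   6.871]
tip unit mm [ 1.7 -0.5 56.6] axis unit [ 0.352  0.099 -0.931] unit x,y,z in tool:
 [[-0.936  0.006  0.352]
 [ 0.044  0.994  0.099]
 [-0.35   0.108 -0.931]] grip 18.08205811635057
62 [246 248  22  27 370] [-14.3 -15.2  71.6] [array([ -7.5, -12.6]), array([24.7,  7.9])]
[[-20.399999618530273, -14.199999809265137], [-17.100000381469727, -21.399999618530273], [5.300000190734863, -11.0], [2.0, -3.9000000953674316]]
cam angle from axis dir -1.084682153375747
22 [ 234  203   72   57 2471] [-0.  -6.9 29.3] [array([ 4.8, -9.9]), array([29.9, 56.9])]
[[-23.200000762939453, 6.0], [7.599999904632568, -41.900001525878906], [32.70000076293945, -25.799999237060547], [2.0, 22.100000381469727]]
cam angle from axis dir 0.4309167381672593
```

The tip stopped at x ≈ 1.7 with force rising, so the bar is flush against both fingertips. I retreat straight back, lift, and check.

```bash

python3 -m jog '[{"claw":18,"dx":7,"dy":0,"dz":-3,"spin":0},{"claw":18,"dx":15,"dy":0,"dz":-7,"spin":0},{"claw":18,"dx":12,"dy":1,"dz":-22,"spin":0},{"claw":18,"dx":0,"dy":2,"dz":-55,"spin":0},{"claw":18,"dx":-12,"dy":3,"dz":-90,"spin":0},{"claw":18,"dx":-20,"dy":4,"dz":-125,"spin":0},{"claw":18,"dx":-20,"dy":4,"dz":-125,"spin":0},{"claw":18,"dx":-20,"dy":4,"dz":-125,"spin":0}]' >/dev/null; python3 st.py; python3 look.py w10.npz; python3 cam.py w10.npz
python3 - <<'E'
import numpy as np,cv2
from bench import *
w=np.load('w10.npz')['frame'][:,:,::-1];a=cv2.resize(w[80:260,170:390],(440,360),interpolation=cv2.INTER_CUBIC)
d=get_image("side");np.savez("side9.npz",**d);b=cv2.resize(d["frame"][110:330,150:370,::-1],(360,360));cv2.imwrite('pics/c10.png',np.hstack([a,b]))
E
```

```text
24.4833 [-0.131 -0.185 -0.197  2.11  -0.09   0.806  1.41 ] [0.508 0.166 0.205] 
 [[-0.92  -0.143  0.366]
 [-0.091  0.983  0.157]
 [-0.382  0.111 -0.917]] F [ 0.694 -0.028 -0.779]
tip unit mm [-11.5 -13.3 192. ] axis unit [ 0.386  0.098 -0.917] unit x,y,z in tool:
 [[-0.923  0.01   0.386]
 [ 0.052  0.994  0.098]
 [-0.382  0.111 -0.917]] grip 17.964257311510288
62 [259 169  47  21 789] [14.3 -1.8 70.3] [array([16.5, -1.3]), array([14.6, 44. ])]
[[8.600000381469727, 20.5], [9.899999618530273, -23.5], [24.5, -23.100000381469727], [23.200000762939453, 20.899999618530273]]
cam angle from axis dir 0.021558756134031708
22 [ 250  129   70   46 1568] [ 4.   1.5 31. ] [array([8.3, 3. ]), array([44.5, 70.7])]
[[-19.799999237060547, 34.0], [-7.400000095367432, -35.70000076293945], [36.400001525878906, -27.899999618530273], [24.0, 41.70000076293945]]
cam angle from axis dir -0.06885974968382964
```

View pics/c10.png

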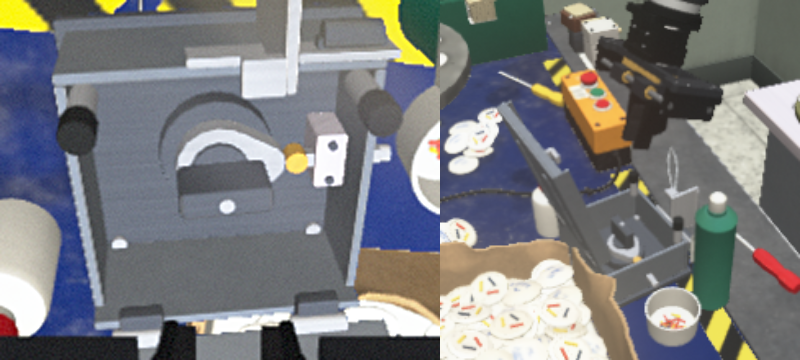

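The cam is now at about +0.02 to +0.03 rad with its lobe on the roller (296,158). The hood stands open on its own, and the can, bottle and tub are upright in place. The robot is clear of everything, so I hand in.

```bash
python3 -c "
from bench import *
print(close_job())"
```

```text
the job is handed in; nothing more can be done
None
```

The job is handed in (no verdict returned): the hood stands fully open by itself, the cam measures about 0.03 rad from square with its lobe on the roller, and the can, bottle and tub look upright and unmoved in the last pictures; the only hard contact was a 35 N finger push, probably on a post inside the housing.

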